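# Fish a dropped link plate out from under a guard

### The job

The aluminium link plate has dropped under the fixed bar guard of the motor. Take the hooked rod from its rest below the little shelf, reach in under the guard with it and draw the plate out into the open without putting the gripper to the plate while it is under there; then lay the rod back on its rest as it was and lay the plate gently flat in the empty grey tray. Leave everything else where it lies.

Things in the scene. Friction and masses are not known exactly. Their poses are not given: they have to be found in the camera images.
- guard: Fixed guard of dark steel bars: 290 mm wide (y), 200 deep (x), legs at its four corners. Origin at bench level under the middle of the front roof bar; x points into the guard (away from the robot), z up. Roof: 8 mm bars, underside 120 mm over the bench, 50 mm apart. The front is open below the roof between the legs (10 mm thick, y = -145 and 145). The bench in front is clear.
- guard_pulley (a point): Front end of the motor shaft under the guard (guard frame x = 165, y = 0, 66 mm up), with a fixed pulley 60 mm across at x = 172 to 190; the motor behind reaches to x = 325.
- link: The dropped link plate: flat bare aluminium frame, 104 long (x), 54 wide (y), 18 mm thick, 0.17 kg, with a window 68 by 30 mm right through its middle. Origin: centre of its underside. Starts flat on the bench, 60 to 90 mm behind the guard's front bar, within 15 mm of the guard's x axis, x within 0.5 rad of the guard's. Drawn by the inner face of its near end wall it slides easily and swings into line.
- rod: Hooked rod, 0.12 kg. Origin in the middle of its wooden handle, 60 mm long (x from -30 to 30), 20 by 20 mm. From it a steel shaft 8 mm thick runs along x to x = 115 mm and there bends square into a prong 8 mm thick along -z, ending 32 mm below the rod's axis. Centre of mass near x = 45 mm. Starts level on its rest, prong down.
- hook (a point): Free end of the rod's prong (rod frame: x = 115, z = -32 mm).
- rest: Fixed wooden rest of the rod, base board 10 mm thick, 130 wide (y), x from -60 to 175 mm. Origin at bench level under the middle of the seated rod's handle; x along the rod to its hook, away from the robot; z up. The seated rod has the same axes and its origin 75 mm above the rest's. Its handle stands on a post 14 mm wide (y) and 8 mm thick at x = -26 mm, top 65 mm up.
- rest_notch (a point): Axis of the seated rod where its shaft lies in an upright wooden V notch of the rest: 8 mm thick, sides at 45 degrees, about 32 mm wide at its top, 8 mm above the rod's axis (rest frame x = 85, 75 mm up).
- rest_shelf (a point): Middle of the front lower edge of the shelf over the rest (rest frame x = 10, 166 mm up). Shelf 130 mm wide, to x = 173, boxes on it up to 218 mm; two posts 18 mm square at x = 160, y = -55 and 55. It stops a gripper that points straight down at the handle: lean its body back to -x by about 35 degrees, come and go along that slant, then clear the shelf to -x.
- tray: Fixed open grey tray, 160 mm (x) by 150 mm (y) outside, 25 mm high, walls and floor 5 mm thick; origin at the centre of its underside.
- ram: Bystander: brass hydraulic ram lying down, 180 mm long, 32 mm thick.
- cup: Bystander: white paper cup, 76 mm wide, 90 mm tall.
- bush: Bystander: brass bush, 30 mm across, 30 mm tall, standing under the guard near one of its sides.
- driver: Bystander: screwdriver with red handle, 170 mm.
- plate: Bystander: plain aluminium plate without a window, 110 by 50 by 12 mm, lying in the open near the tray.
- spanner: Bystander: spanner, 160 mm.
Mind the look-alikes: they are no part of the job. What is shaped like the link but black is not meant. Several things have the shape of the rod; the one meant has the colours described above.

How it is judged:
By the outcome, as a careful person would: the job done as asked, in the order asked, and still so for the second after the job is handed in, with the robot touching nothing.
It also fails if it takes over 72 s, if anything falls off the work surface, if the arm or the gripper's body presses on something with over 40 N, if the wrist force passes 120 N, or if a joint passes its speed limit or range.

### The arm

A 6-joint arm with a two-finger parallel gripper is mounted at the origin on the work surface. World frame = base frame: x ahead of the robot, y to its left, z up, the work surface at z = 0. Lengths are in m, angles in rad, forces in N, time in s.
With the tool pointing down it reaches from about 0.375 to 0.9 m from the base axis. Payload 3.1 kg.
Tool frame: the origin (TCP) lies midway between the tips of the shut fingers; the grasp point (between the pads) lies grip_point_offset behind it (grip_point_offset is the distance from the TCP to the grasp point, in m); y points along the fingers, z is the direction in which the jaws open and shut, and the axes are right-handed (so a half turn about y gives the same grasp; the last joint's range is limited). The gripper opens to 87 mm and grips with 3 to 60 N. Pads are 19 mm wide; open, the fingers measure 117 mm over their backs; the gripper's body (75 mm by 190 mm) begins 51 mm behind the grasp point.
Start: joints at [0.95, 0.527, 1.433, -0, 1.181, -0.178], TCP at [0.268, 0.565, 0.223] pointing down, gripper open.
Joint ranges: [-3.08, 3.08], [-0.75, 2.2], [0.22, 2.44], [-1.43, 4.57], [0, 2.65], [-2.85, 2.85]. Speed limits (rad/s): [2.79, 2.79, 3.14, 3.14, 3.14, 3.14].

### API

Orientations are given as a unit quaternion [x, y, z, w].
In Python, from rig import * gives the robot as it stands.
- The arm moves only by the tool jog_arm, never from a script. Its argument "increments" is a list that holds one entry, the list of rows, each a list of 7 numbers: the turn, a rotation vector about the world's x, y, z in degrees, then the shift along the world's x, y, z in m, then the closure, from -1 (fully open) to 1 (shut), so that 0 is half open. In form: [[[rx, ry, rz, x, y, z, jaw], ...]]. A call has 1 to 8 rows; each row is the pose to reach, as a shift and turn from the pose measured when the call began; what a row does not reach only later rows make up. A row lasts 1/10 s, in which the tool goes at most 50 mm and 8.59 degrees, less where a joint would pass 70% of its speed; a pose out of reach is approached as far as the arm can. A call with a gripper value outside its range is refused whole. The fingers move at their own pace and stop on an object; "squeeze" is the grip in N (left out, the last holds). Time passes only in rows, so rows that repeat a pose let the fingers close. It gives the time, the measured TCP pose, the force and the opening at its end, in the units of the state.
- get_obs(): the state, without advancing time (a new reading comes with each control period).
- camera(name): name is "side" or "top"; returns the picture (480x640x3 uint8, red, green, blue); there is no depth.
- camera_info(name): a dict with "K" (3x3 intrinsics, pixels), "R" (3x3) and "t" (3): a world point X has camera coordinates R X + t. Camera axes: x right, y down, z forward; pixel columns grow to the right and rows downward; lengths in m; the calibration is good to about 2 mm. A picture is of the moment at which its call begins. camera_info takes no time and is no camera call.
- hand_in(): hands the job in, once; it reports no verdict.
The state is a dict: "time": time; "q": joint angles; "joint_velocities": joint speeds; "joint_torque": joint torques, N m; "position": TCP position; "tool_rot": TCP orientation; "ft_force": force on the tool from outside, world axes, zero at the start; "moment": the same for the moment, N m; "grip_width": finger opening in m.
Only numpy, scipy, OpenCV 4.12 (cv2) and the standard library are available. Lean on these libraries where they do the work, as an engineer would, in place of code of your own. Each camera call takes 0.05 s, during which the arm holds its last target.

## Working session

There is one attempt and no reset: what is moved stays moved. The work goes in short steps, Python scripts to look and compute and a tool call to move; the robot and the scene stay as the last step left them, time stands still between calls to the robot, and variables do not carry over. Pictures are saved under pics/ and viewed, and the job is handed in when it is done.

Besides the shell and the picture viewer there is one more tool, called after "Call:" as a command line: name --argument value ..., lists and objects as JSON in quotes. jog_arm: Moves the arm, as the interface text tells. Its arguments: {"type":"object","properties":{"increments":{"type":"array","items":{"type":"array","items":{"type":"array","items":{"type":"number"}}}},"squeeze":{"type":"number"}},"required":["increments"]}

```bash
ls; mkdir -p pics
python3 - <<'E'
from rig import *
import cv2,numpy as np
o=get_obs();print(o)
for n in("side","top"):
    cv2.imwrite(f"pics/{n}0.png",camera(n)[:,:,::-1]);print(n,camera_info(n))
try: print(grip_point_offset)
except Exception as e: print(e)
E
```

```text
pics
{'time': 0.0, 'q': array([ 9.49501220e-01,  5.28449714e-01,  1.43390220e+00, -8.95373431e-06,
        1.18141027e+00, -1.78512975e-01]), 'joint_velocities': array([-0.0001738 ,  0.00133561, -0.00048804,  0.00090333,  0.00045662,
        0.00149215]), 'joint_torque': array([ 6.97074320e-04, -4.40037274e+01, -1.76597339e+01,  6.34125411e-02,
        5.82309254e-02, -1.99384071e-04]), 'position': array([0.26733111, 0.56412559, 0.22158179]), 'tool_rot': array([ 0.6905559 , -0.15556609,  0.15497422, -0.68914057]), 'ft_force': array([ 0.72225512,  0.36649242, -0.4877674 ]), 'moment': array([-0.0294471 , -0.03700958,  0.04197954]), 'grip_width': 0.0868155454671866}
side {'K': array([[545.78177363,   0.        , 316.51447539],
       [  0.        , 545.78177363, 240.63044692],
       [  0.        ,   0.        ,   1.        ]]), 'R': array([[-0.93416864, -0.35629882, -0.0194965 ],
       [-0.22556688,  0.63197758, -0.74143369],
       [ 0.2764933 , -0.68822633, -0.67074285]]), 't': array([0.53393916, 0.23715636, 1.66408642])}
top {'K': array([[620.85733357,   0.        , 313.70727417],
       [  0.        , 620.85733357, 243.90551855],
       [  0.        ,   0.        ,   1.        ]]), 'R': array([[ 0.00944986, -0.99992107,  0.00828016],
       [-0.98653948, -0.01067461, -0.16317448],
       [ 0.16324999, -0.00662673, -0.98656248]]), 't': array([-0.00683238,  0.55661169,  1.70968371])}
0.0187
```

View pics/side0.png

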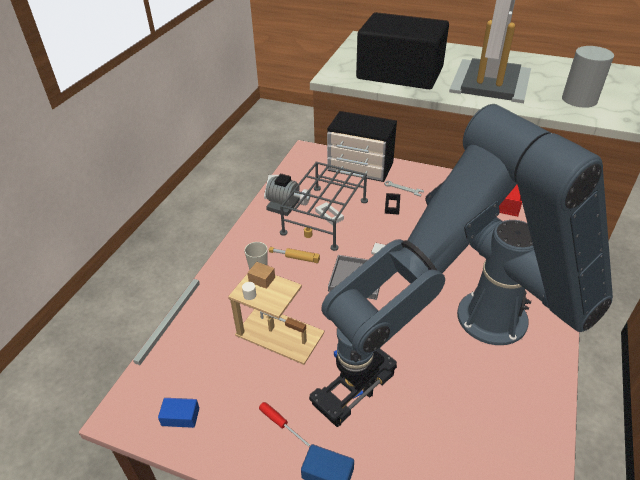

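View pics/top0.png

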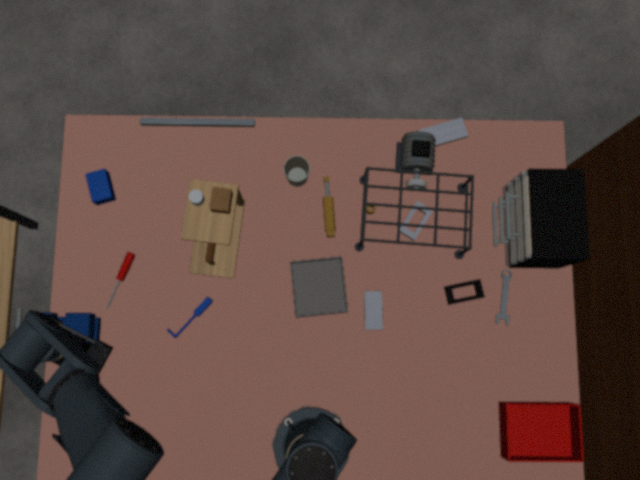

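The top view shows the rest at (210,230), with a brown handle at (210,255). The guard spans x 360-472, the link is at (415,220) and the tray at (319,287). I'll enlarge these.

```bash
cat > h.py <<'E'
from rig import *
import cv2,numpy as np
from scipy.spatial.transform import Rotation as R
from scipy.optimize import least_squares
def crop(src,x0,y0,x1,y1,s,out):
    im=cv2.imread(src)[y0:y1,x0:x1]; im=cv2.resize(im,None,fx=s,fy=s,interpolation=cv2.INTER_CUBIC)
    for k in range((x0//20+1)*20,x1,20): cv2.putText(im,str(k),((k-x0)*s,10),0,.35,(0,255,255)); cv2.line(im,((k-x0)*s,12),((k-x0)*s,20),(0,255,255))
    for k in range((y0//20+1)*20,y1,20): cv2.putText(im,str(k),(0,(k-y0)*s),0,.35,(0,255,255)); cv2.line(im,(24,(k-y0)*s),(32,(k-y0)*s),(0,255,255))
    cv2.imwrite(out,im)
def px(c,X):
    i=camera_info(c); p=i["K"]@(i["R"]@np.asarray(X,float)+i["t"]); return p[:2]/p[2]
def back(c,uv,z):
    i=camera_info(c); d=i["R"].T@np.linalg.solve(i["K"],[uv[0],uv[1],1.]); o=-i["R"].T@i["t"]
    return o+d*(z-o[2])/d[2]
def tri(a,b):
    A=[];B=[]
    for c,uv in(("top",a),("side",b)):
        i=camera_info(c);P=i["K"]@np.c_[i["R"],i["t"]]
        for k in(0,1):
            r=P[k]-uv[k]*P[2];A.append(r[:3]);B.append(-r[3])
    return np.linalg.lstsq(np.array(A),np.array(B),rcond=None)[0]
E
python3 - <<'E'
from h import *
crop("pics/top0.png",170,170,290,290,6,"pics/c1.png")
crop("pics/top0.png",345,110,485,260,5,"pics/c2.png".replace("c2","c2"))
crop("pics/side0.png",220,255,340,365,6,"pics/c3.png")
crop("pics/side0.png",255,155,385,255,6,"pics/c4.png")
crop("pics/top0.png",280,245,400,340,6,"pics/c5.png")
E
```

```text
(no output)
```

View pics/c1.png

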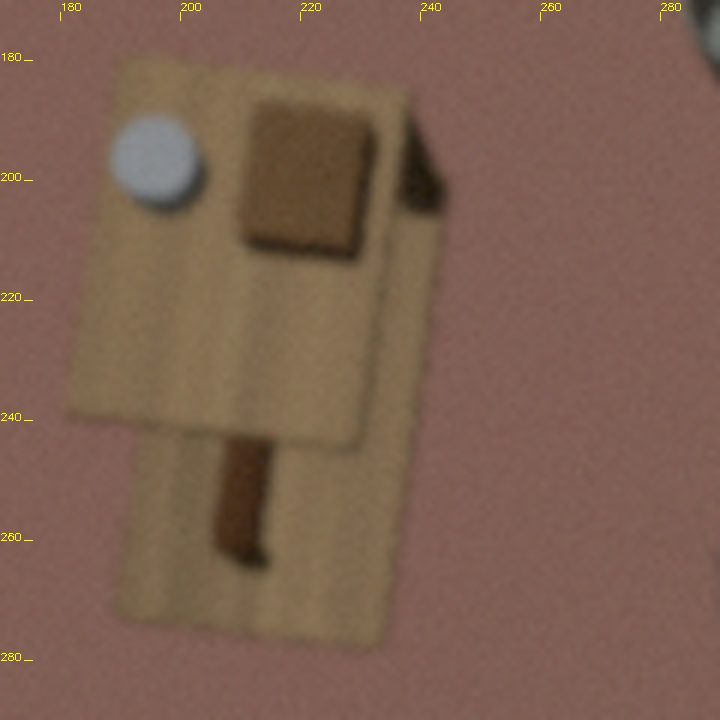

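View pics/c2.png

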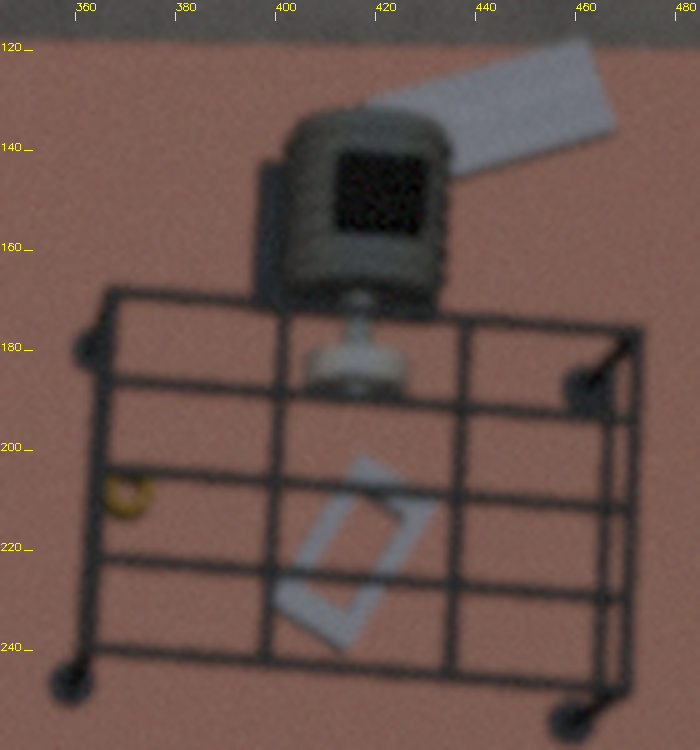

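View pics/c3.png

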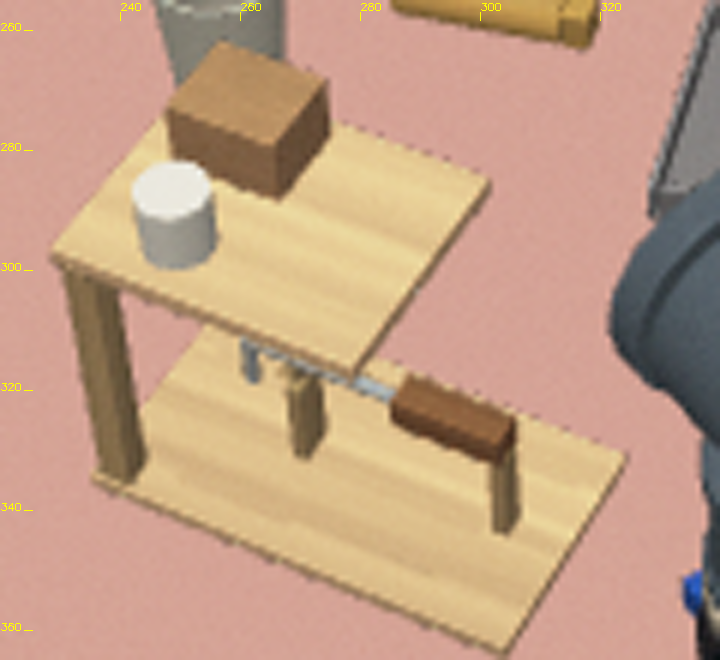

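View pics/c4.png

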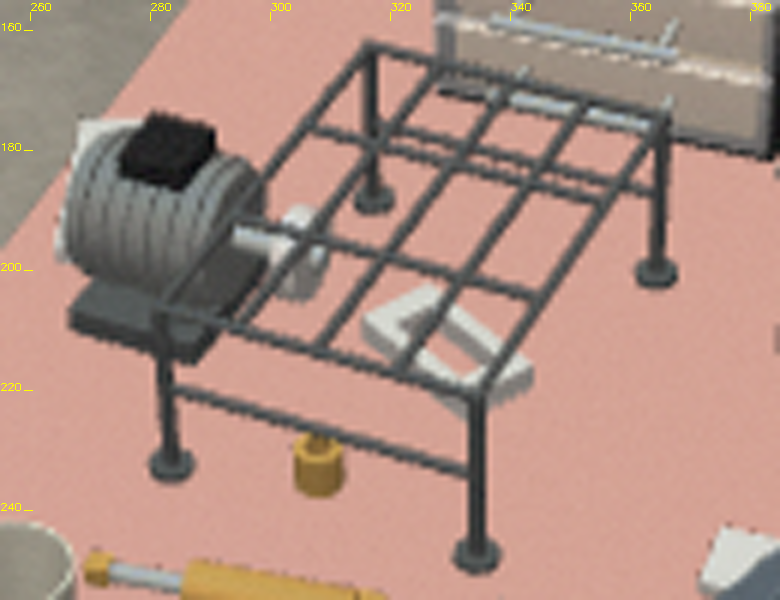

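View pics/c5.png

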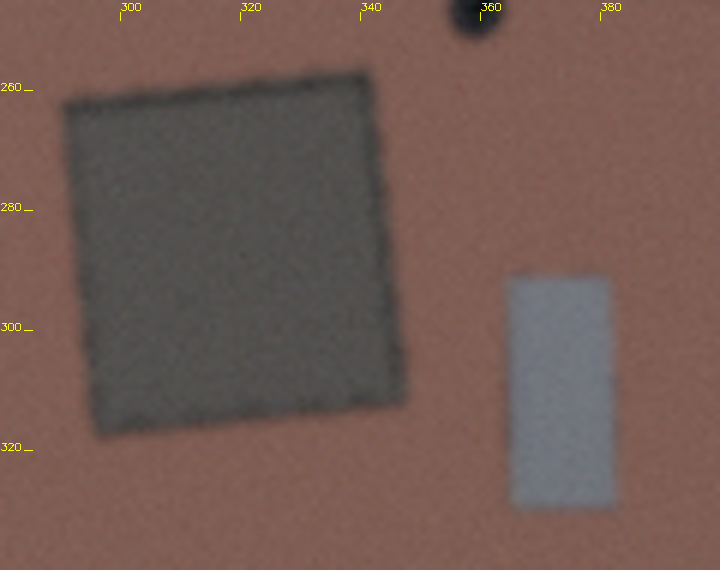

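```bash
cat > fit.py <<'E'
from h import *
def fit(obs,g,name):
    def f(p):
        r=[]
        for c,X,uv in obs:
            x,y,z=X; W=[p[0]+np.cos(p[2])*x-np.sin(p[2])*y,p[1]+np.sin(p[2])*x+np.cos(p[2])*y,z]
            r+=list(px(c,W)-uv)
        return np.array(r)
    s=least_squares(f,g,loss='soft_l1'); print(name,s.x.round(4),np.degrees(s.x[2]).round(2)); print(f(s.x).reshape(-1,2).round(1).tolist()); return s.x
E
python3 - <<'E'
from fit import *
c1=lambda x,y:(170+x/6,170+y/6);c2=lambda x,y:(345+x/5,110+y/5)
c3=lambda x,y:(220+x/6,255+y/6);c4=lambda x,y:(255+x/6,155+y/6);c5=lambda x,y:(280+x/6,245+y/6)
T,S="top","side"
fit([(T,(-.06,.065,.01),c1(118,615)),(T,(-.06,-.065,.01),c1(382,648)),
 (S,(-.06,.065,.01),c3(505,652)),(S,(-.06,-.065,.01),c3(627,457)),(S,(.175,.065,.01),c3(93,477)),
 (S,(.01,.065,.166),c3(355,377))],[.4,.25,-.1],"rest")
fit([(T,(0,.145,.124),c2(87,650)),(T,(0,-.145,.124),c2(625,692)),(T,(.2,.145,.124),c2(110,292)),(T,(.2,-.145,.124),c2(638,332)),
 (S,(0,.145,.124),c4(478,392)),(S,(0,-.145,.124),c4(658,117)),(S,(.2,.145,.124),c4(165,312)),(S,(.2,-.145,.124),c4(370,47))],[.5,-.2,-.08],"guard")
a,b=.052,.027
fit([(T,(a,b,.018),c2(362,455)),(T,(a,-b,.018),c2(440,503)),(T,(-a,b,.018),c2(272,598)),(T,(-a,-b,.018),c2(345,651)),
 (S,(a,b,.018),c4(362,320)),(S,(a,-b,.018),c4(432,284)),(S,(-a,-b,.018),c4(533,373))],[.55,-.2,-.6],"link")
fit([(T,(.08,.075,.025),c5(65,100)),(T,(.08,-.075,.025),c5(370,72)),(T,(-.08,-.075,.025),c5(405,403)),(T,(-.08,.075,.025),c5(98,435))],[.4,0,0],"tray")
E
```

```text
rest [ 0.5266  0.2831 -0.1102] -6.31
[[-0.7, 0.6], [0.4, 0.6], [-0.1, -0.5], [0.1, -0.7], [-1.0, -0.7], [-0.2, 1.2]]
guard [ 0.5462 -0.2785 -0.0643] -3.68
[[0.6, 0.1], [0.0, -0.3], [0.4, 0.4], [-0.2, 0.2], [-0.1, 1.0], [0.7, 0.4], [-1.1, -0.4], [-0.4, 0.2]]
link [ 0.6333 -0.2963 -0.5784] -33.14
[[0.1, -0.2], [0.2, 0.3], [-1.1, 0.4], [0.2, 0.1], [-0.1, -0.5], [-0.3, 0.1], [-0.2, -0.8]]
tray [ 0.4371 -0.0177  0.1091] 6.25
[[-0.8, -0.1], [0.8, -0.6], [1.0, 0.3], [-1.0, 0.3]]
```

```bash
cat > t.py <<'E'
from h import *
REST=(.5266,.2831,np.radians(-6.3))
def rodpose(o,yaw,lean,gx=-.010,back=0.,flip=False):
    """TCP pos & R for gripping the level rod with origin o, heading yaw"""
    X=np.array([np.cos(yaw),np.sin(yaw),0]);Y=np.array([-np.sin(yaw),np.cos(yaw),0]);Z=np.array([0,0,1.])
    l=np.radians(lean); a=np.sin(l)*X-np.cos(l)*Z
    g=np.array(o)+gx*X
    z=-Y if flip else Y
    M=np.c_[np.cross(a,z),a,z]
    return g+(grip_point_offset-back)*a,M
def delta(p,M,o=None):
    o=o or get_obs(); R0=R.from_quat(o["tool_rot"])
    rv=np.degrees((R.from_matrix(M)*R0.inv()).as_rotvec()); return rv.round(2),(p-o["position"]).round(4),np.linalg.norm(rv).round(1)
E
python3 - <<'E'
from t import *
print(R.from_quat(get_obs()["tool_rot"]).as_matrix().round(3))
for f in(0,1):
  for b in(.2,.1,0):
    p,M=rodpose((REST[0],REST[1],.075),REST[2],33,back=b,flip=f);print(f,b,p.round(4),delta(p,M))
E
```

```text
[[ 0.904 -0.001  0.429]
 [-0.429 -0.002  0.904]
 [-0.    -1.    -0.002]]
0 0.2 [0.4185 0.295  0.2271] (array([ -8.94, -31.94,  18.57]), array([ 0.1511, -0.2691,  0.0054]), np.float64(38.0))
0 0.1 [0.4726 0.2891 0.1432] (array([ -8.94, -31.94,  18.57]), array([ 0.2053, -0.2751, -0.0785]), np.float64(38.0))
0 0 [0.5268 0.2831 0.0593] (array([ -8.94, -31.94,  18.57]), array([ 0.2594, -0.2811, -0.1623]), np.float64(38.0))
1 0.2 [0.4185 0.295  0.2271] (array([  44.69,  -12.84, -154.92]), array([ 0.1511, -0.2691,  0.0054]), np.float64(161.8))
1 0.1 [0.4726 0.2891 0.1432] (array([  44.69,  -12.84, -154.92]), array([ 0.2053, -0.2751, -0.0785]), np.float64(161.8))
1 0 [0.5268 0.2831 0.0593] (array([  44.69,  -12.84, -154.92]), array([ 0.2594, -0.2811, -0.1623]), np.float64(161.8))
```

Call:
jog_arm --increments '[[[-8.94,-31.94,18.57,0.11,-0.27,0.02,-1],[-8.94,-31.94,18.57,0.12,-0.27,0.02,-1],[-8.94,-31.94,18.57,0.13,-0.27,0.02,-1],[-8.94,-31.94,18.57,0.15,-0.27,0.006,-1],[-8.94,-31.94,18.57,0.151,-0.269,0.005,-1],[-8.94,-31.94,18.57,0.151,-0.269,0.005,-1],[-8.94,-31.94,18.57,0.151,-0.269,0.005,-1],[-8.94,-31.94,18.57,0.151,-0.269,0.005,-1]]]'

```text
time: 0.9
position: [0.4191, 0.2935, 0.2265]
tool_rot: [0.688, 0.162, 0.239, -0.666]
ft_force: [0.4, 0.3, -0.3]
grip_width: 0.0871
```

Run:
```python
from t import *
cv2.imwrite("pics/s1.png",camera("side")[:,:,::-1]); cv2.imwrite("pics/t1.png",camera("top")[:,:,::-1])
o=get_obs();print(o["q"],o["position"])
for b in(.2,.1,0.0):
    p,M=rodpose((REST[0],REST[1],.075),REST[2],33,back=b);print(b,delta(p,M))
crop("pics/s1.png",220,240,360,370,5,"pics/s1c.png")
crop("pics/t1.png",160,170,300,300,5,"pics/t1c.png")
```

```text
[ 0.61318181  0.3107441   2.01286303 -0.82529237  0.51183335 -0.17625547] [0.41859389 0.29586581 0.22682965]
0.2 (array([-0.07,  0.02,  0.01]), array([-0.0001, -0.0008,  0.0002]), np.float64(0.1))
0.1 (array([-0.07,  0.02,  0.01]), array([ 0.0541, -0.0068, -0.0836]), np.float64(0.1))
0.0 (array([-0.07,  0.02,  0.01]), array([ 0.1082, -0.0128, -0.1675]), np.float64(0.1))
```

View pics/s1c.png

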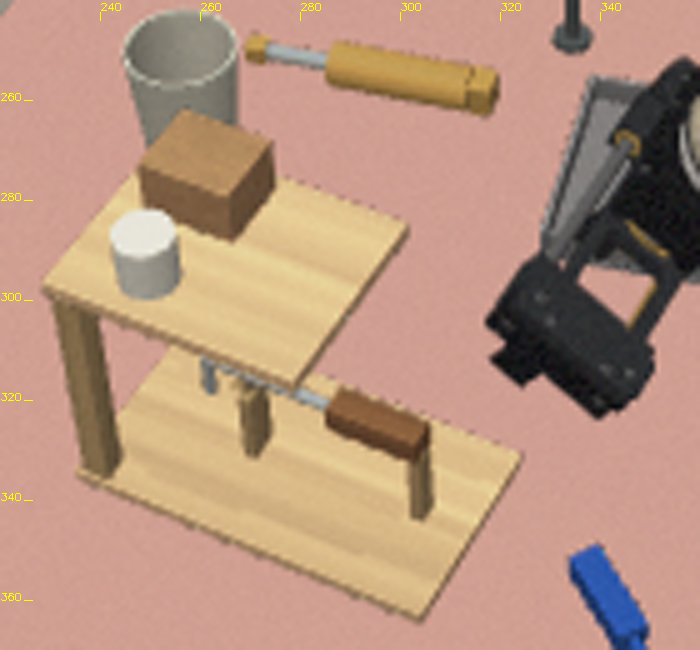

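View pics/t1c.png

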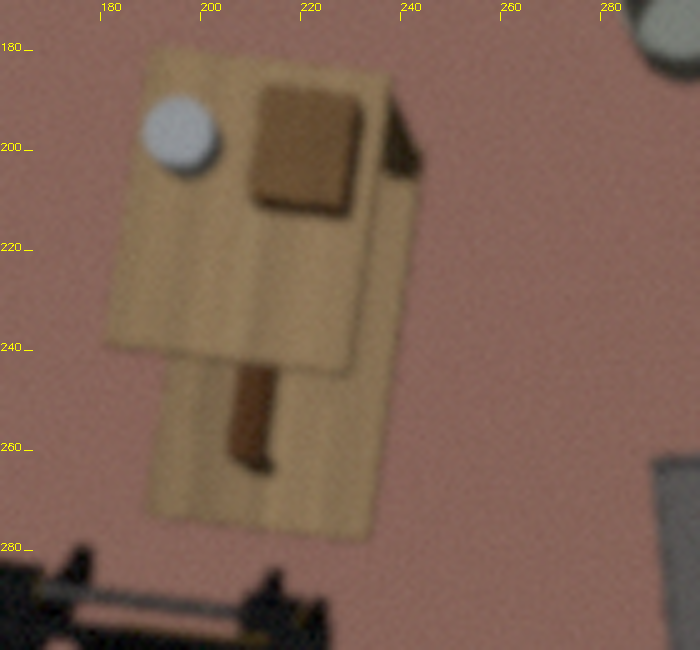

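Run:
```python
from t import *
def rp(x,y,z):
    c,s=np.cos(REST[2]),np.sin(REST[2]);return (REST[0]+c*x-s*y,REST[1]+s*x+c*y,z)
for c in("top","side"):
  for P in[(-.03,.01,.085),(-.03,-.01,.085),(.03,.01,.085),(.03,-.01,.085),(-.03,.01,.065),(.01,.065,.166)]: print(c,P,px(c,rp(*P)).round(1))
```

```text
top (-0.03, 0.01, 0.085) [205.3 261.5]
top (-0.03, -0.01, 0.085) [212.5 262.4]
top (0.03, 0.01, 0.085) [208.5 240.2]
top (0.03, -0.01, 0.085) [215.7 241. ]
top (-0.03, 0.01, 0.065) [206.5 262.5]
top (0.01, 0.065, 0.166) [181.8 239.9]
side (-0.03, 0.01, 0.085) [302.9 328.9]
side (-0.03, -0.01, 0.085) [306.2 323.9]
side (0.03, 0.01, 0.085) [284.4 321.5]
side (0.03, -0.01, 0.085) [287.9 316.7]
side (-0.03, 0.01, 0.065) [303.2 333.3]
side (0.01, 0.065, 0.166) [279.  319.1]
```

Call:
jog_arm --increments '[[[0,0,0,0.027,-0.003,-0.042,0],[0,0,0,0.054,-0.007,-0.084,0],[0,0,0,0.081,-0.01,-0.126,0],[0,0,0,0.095,-0.0115,-0.147,0],[0,0,0,0.108,-0.013,-0.1675,0],[0,0,0,0.108,-0.013,-0.1675,0]]]'

```text
time: 1.6
position: [0.5335, 0.2922, 0.0675]
tool_rot: [0.693, 0.155, 0.232, -0.665]
ft_force: [0.4, -0.4, 1.1]
grip_width: 0.048
```

Run:
```python
from t import *
cv2.imwrite("pics/s2.png",camera("side")[:,:,::-1])
p,M=rodpose((REST[0],REST[1],.075),REST[2],33);print(delta(p,M))
crop("pics/s2.png",220,240,360,370,5,"pics/s2c.png")
```

```text
(array([ 0.32, -1.2 ,  0.25]), array([-0.0055, -0.0088, -0.0092]), np.float64(1.3))
```

View pics/s2c.png

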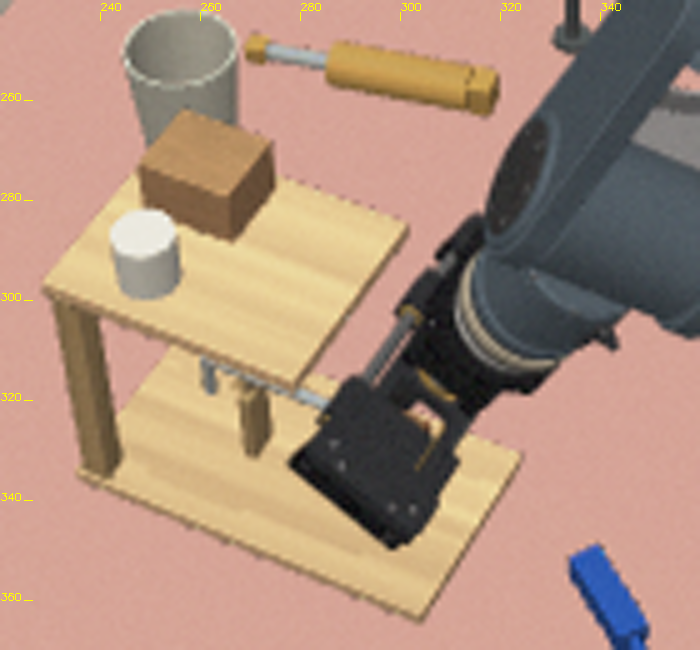

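Run:
```python
from t import *
for i in range(2):
  o=get_obs();print(o["position"],o["joint_velocities"].round(3),o["ft_force"],o["q"])
p,M=rodpose((REST[0],REST[1],.075),REST[2],33);print(p,delta(p,M))
```

```text
[0.53225234 0.29183661 0.06852706] [ 0.006 -0.047  0.048  0.001  0.004  0.002] [-0.8396105   0.03252568  0.33871099] [ 0.46737855  0.69792961  1.92452875 -1.42986161  0.30308861  0.35866354]
[0.53225234 0.29183661 0.06852706] [ 0.006 -0.047  0.048  0.001  0.004  0.002] [-0.8396105   0.03252568  0.33871099] [ 0.46737855  0.69792961  1.92452875 -1.42986161  0.30308861  0.35866354]
[0.52678363 0.28307973 0.05931686] (array([ 0.32, -1.2 ,  0.25]), array([-0.0055, -0.0088, -0.0092]), np.float64(1.3))
```

Call:
jog_arm --increments '[[[0,0,0,0,0,0,0]]]'

```text
time: 1.75
position: [0.5311, 0.293, 0.0689]
tool_rot: [0.692, 0.156, 0.231, -0.665]
ft_force: [-0.1, -0.7, -0.8]
grip_width: 0.0444
```

Run:
```python
from t import *
for b in(.06,.03,0.0):
    p,M=rodpose((REST[0],REST[1],.075),REST[2],28,gx=-.012,back=b);print(b,p,delta(p,M))
```

```text
0.06 [0.49540039 0.28654447 0.11146574] (array([0.87, 3.77, 0.12]), array([-0.0357, -0.0064,  0.0425]), np.float64(3.9))
0.03 [0.50939948 0.28499896 0.08497731] (array([0.87, 3.77, 0.12]), array([-0.0217, -0.008 ,  0.0161]), np.float64(3.9))
0.0 [0.52339857 0.28345344 0.05848888] (array([0.87, 3.77, 0.12]), array([-0.0077, -0.0095, -0.0104]), np.float64(3.9))
```

Call:
jog_arm --increments '[[[0,1,0,-0.0218,0,0.02,0],[0.87,3.77,0.12,-0.0357,-0.0064,0.0425,0],[0.87,3.77,0.12,-0.0357,-0.0064,0.0425,0],[0.87,3.77,0.12,-0.0357,-0.0064,0.0425,0],[0.87,3.77,0.12,-0.0357,-0.0064,0.0425,0]]]'

```text
time: 2.25
position: [0.495, 0.2871, 0.1126]
tool_rot: [0.694, 0.134, 0.209, -0.676]
ft_force: [-0.9, -1.0, -0.5]
grip_width: 0.0432
```

Run:
```python
from t import *
print(get_obs()["q"])
for b in(.06,.03,0.0):
    p,M=rodpose((REST[0],REST[1],.075),REST[2],28,gx=-.012,back=b);print(b,p,delta(p,M))
```

```text
[ 0.46863371  0.57344265  1.95615777 -0.95076978  0.32090147 -0.12297934]
0.06 [0.49540039 0.28654447 0.11146574] (array([-0.03,  0.12, -0.06]), array([ 0.0004, -0.0006, -0.0011]), np.float64(0.1))
0.03 [0.50939948 0.28499896 0.08497731] (array([-0.03,  0.12, -0.06]), array([ 0.0144, -0.0021, -0.0276]), np.float64(0.1))
0.0 [0.52339857 0.28345344 0.05848888] (array([-0.03,  0.12, -0.06]), array([ 0.0284, -0.0037, -0.0541]), np.float64(0.1))
```

Call:
jog_arm --increments '[[[0,0,0,0.0095,-0.0015,-0.018,0],[0,0,0,0.019,-0.0028,-0.036,0],[0,0,0,0.0284,-0.0037,-0.0535,0],[0,0,0,0.0284,-0.0037,-0.0535,0],[0,0,0,0.0284,-0.0037,-0.0535,0]]]'

```text
time: 2.75
position: [0.5227, 0.2833, 0.0584]
tool_rot: [0.694, 0.134, 0.208, -0.676]
ft_force: [-0.9, 0.6, -0.1]
grip_width: 0.0436
```

Run:
```python
from t import *
print(get_obs()["q"],get_obs()["ft_force"])
p,M=rodpose((REST[0],REST[1],.075),REST[2],28,gx=-.012,back=0);print(p,delta(p,M))
```

```text
[ 0.43493954  0.69673972  1.93068318 -1.23822442  0.26031637  0.14676354] [-0.90385641  0.55521634 -0.08505355]
[0.52339857 0.28345344 0.05848888] (array([ 0.02,  0.03, -0.07]), array([0.0007, 0.0001, 0.0001]), np.float64(0.1))
```

On target, so I'll close.

Call:
jog_arm --increments '[[[0,0,0,0,0,0,0.5],[0,0,0,0,0,0,0.6],[0,0,0,0,0,0,1],[0,0,0,0,0,0,1],[0,0,0,0,0,0,1]]]' --squeeze 45

```text
time: 3.25
position: [0.5229, 0.2842, 0.059]
tool_rot: [0.694, 0.135, 0.208, -0.676]
ft_force: [-2.3, 1.6, 3.6]
grip_width: 0.0198
```

Run:
```python
from t import *
o=get_obs();print(o["position"],o["ft_force"],o["grip_width"])
cv2.imwrite("pics/s3.png",camera("side")[:,:,::-1])
crop("pics/s3.png",220,240,360,370,5,"pics/s3c.png")
```

```text
[0.52286148 0.28418143 0.05901185] [-2.28804618  1.60313189  3.59489036] 0.01978015788269254
```

View pics/s3c.png

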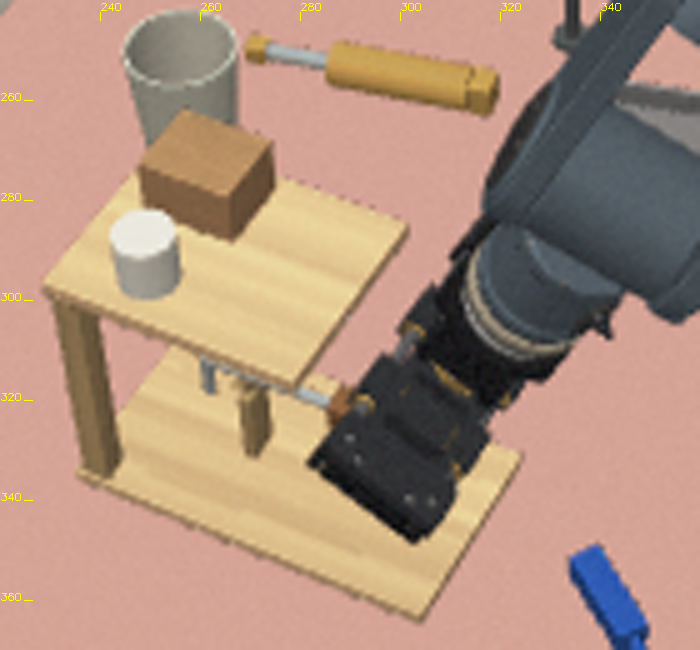

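Call:
jog_arm --increments '[[[0,0,0,0,0,0.006,1],[0,0,0,0,0,0.012,1],[0,0,0,-0.006,0.0006,0.023,1],[0,0,0,-0.012,0.0013,0.034,1],[0,0,0,-0.018,0.002,0.045,1],[0,0,0,-0.0233,0.0026,0.056,1],[0,0,0,-0.0233,0.0026,0.056,1]]]'

```text
time: 4.0
position: [0.4991, 0.2866, 0.1158]
tool_rot: [0.694, 0.135, 0.209, -0.676]
ft_force: [0.4, -0.1, -1.1]
grip_width: 0.0197
```

Run:
```python
from t import *
o=get_obs();print(o["position"],o["ft_force"],o["grip_width"],o["q"])
cv2.imwrite("pics/s4.png",camera("side")[:,:,::-1])
crop("pics/s4.png",220,240,360,370,5,"pics/s4c.png")
```

```text
[0.49905159 0.28663184 0.11583775] [ 0.3732749  -0.08782971 -1.08216243] 0.01965264828586964 [ 0.46298205  0.56856216  1.94816698 -0.91804513  0.32475762 -0.16328011]
```

View pics/s4c.png

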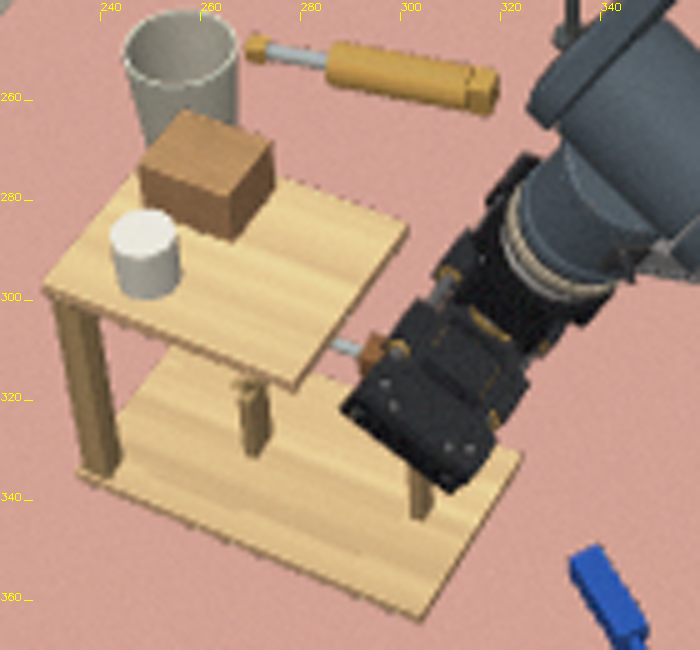

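Call:
jog_arm --increments '[[[0,0,0,-0.035,0.004,0,1],[0,0,0,-0.07,0.008,0,1],[0,0,0,-0.105,0.0115,0.005,1],[0,0,0,-0.135,0.015,0.02,1],[0,0,0,-0.145,0.015,0.06,1],[0,0,0,-0.145,0.015,0.06,1]]]'

```text
time: 4.65
position: [0.3539, 0.3026, 0.1773]
tool_rot: [0.692, 0.135, 0.209, -0.677]
ft_force: [0.8, 0.7, -1.0]
grip_width: 0.0196
```

Run:
```python
from t import *
o=get_obs();print(o["position"],o["ft_force"],o["grip_width"],o["q"])
cv2.imwrite("pics/s5.png",camera("side")[:,:,::-1]);cv2.imwrite("pics/t5.png",camera("top")[:,:,::-1])
crop("pics/s5.png",250,230,390,340,5,"pics/s5c.png")
crop("pics/t5.png",160,180,300,310,5,"pics/t5c.png")
```

```text
[0.35386825 0.30261053 0.17733821] [ 0.77260366  0.69789533 -0.98004505] 0.019640560015157425 [ 0.68881798  0.36280189  2.10598478 -0.86067564  0.45750872 -0.03075472]
```

View pics/s5c.png

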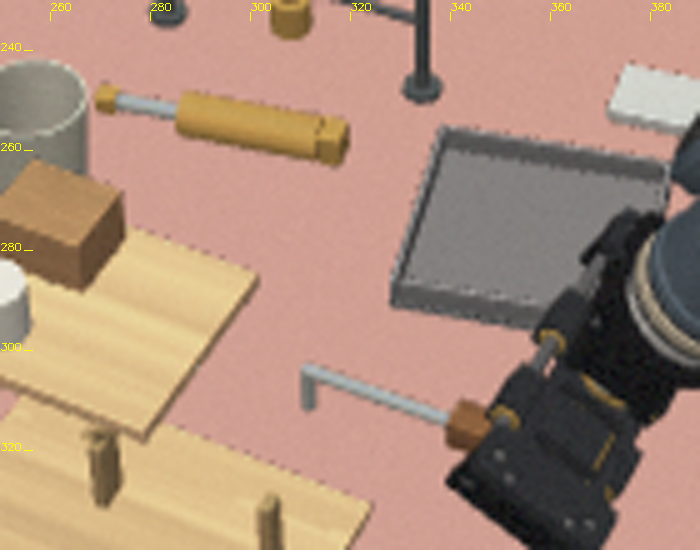

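View pics/t5c.png

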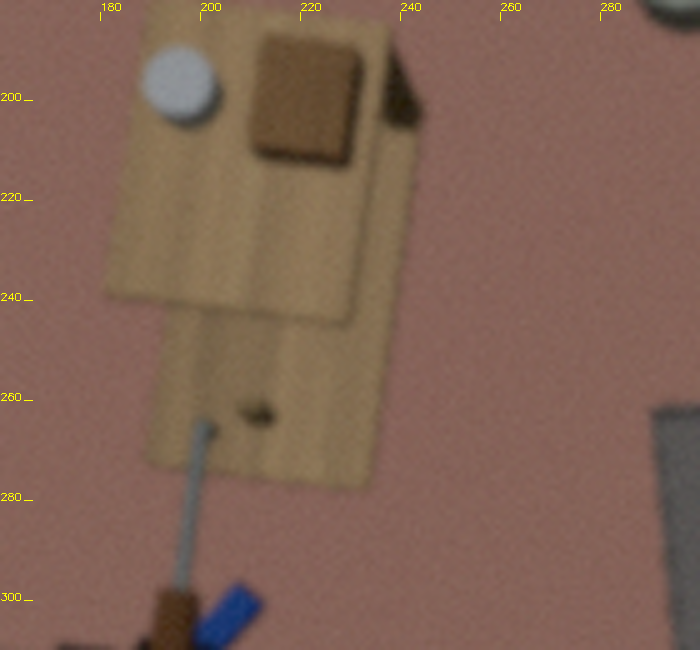

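```bash
cat >> t.py <<'E'
# rod in tool frame, from measured grasp
G0=np.array([.5229,.2839,.0587]); Q0=R.from_quat([0.694,0.135,0.208,-0.676])
ROD_R=Q0.inv()*R.from_euler('z',REST[2]); ROD_P=Q0.inv().apply(np.array([REST[0],REST[1],.075])-G0)
def rod_now(o=None):
    o=o or get_obs(); q=R.from_quat(o["tool_rot"]); return o["position"]+q.apply(ROD_P), q*ROD_R
def tcp_for(o,yaw,pitch=0.):
    Rr=R.from_euler('z',yaw)*R.from_euler('y',pitch); q=Rr*ROD_R.inv(); return np.array(o)-q.apply(ROD_P),q.as_matrix()
E
python3 - <<'E'
from t import *
p,q=rod_now();print(p,q.as_euler('ZYX',degrees=True))
for l in[(.115,0,0),(.115,0,-.032),(.03,0,.01)]:
    W=p+q.apply(l);print(l,W.round(4),px("top",W).round(1),px("side",W).round(1))
print(tri((202.5,264.5),(311.5,304.5)))
E
```

```text
[0.35873049 0.30127732 0.19223601] [-6.38013273 -0.10816886  0.15824434]
(0.115, 0, 0) [0.473  0.2885 0.1925] [201.1 265.5] [311.1 303.9]
(0.115, 0, -0.032) [0.4731 0.2886 0.1605] [203.2 267. ] [311.4 311.7]
(0.03, 0, 0.01) [0.3885 0.2979 0.2023] [195.4 298.1] [339.7 312.3]
[0.47502759 0.28573103 0.18681628]
```

Run:
```python
from t import *
gy=np.radians(-3.7);X=np.array([np.cos(gy),np.sin(gy)]);Y=np.array([-X[1],X[0]]);g=np.array([.5462,-.2785])
for gx,hz in((-.07,.09),(-.07,.03)):
    h=g+gx*X+.006*Y; yaw=np.radians(5)
    o=[*(h-.115*np.array([np.cos(yaw),np.sin(yaw)])),hz+.032]
    p,M=tcp_for(o,yaw);print(gx,hz,o,p,delta(p,M))
```

```text
-0.07 0.09 [np.float64(0.36217071028991443), np.float64(-0.2780181551286406), 0.122] [ 0.35838568 -0.27795866  0.1057    ] (array([-0.16,  0.11, 11.38]), array([ 0.0033, -0.5801, -0.0702]), np.float64(11.4))
-0.07 0.03 [np.float64(0.36217071028991443), np.float64(-0.2780181551286406), 0.062] [ 0.35838568 -0.27795866  0.0457    ] (array([-0.16,  0.11, 11.38]), array([ 0.0033, -0.5801, -0.1302]), np.float64(11.4))
```

Call:
jog_arm --increments '[[[0,0,0,0.03,-0.05,0,1],[0,0,0,0.06,-0.1,0,1],[0,0,0,0.08,-0.15,0,1],[0,0,0,0.09,-0.2,0,1],[0,0,0,0.095,-0.25,0,1],[0,0,0,0.095,-0.3,0,1],[0,0,0,0.095,-0.34,0,1],[0,0,0,0.09,-0.38,0,1]]]'

```text
time: 5.55
position: [0.4394, 0.0778, 0.1708]
tool_rot: [0.691, 0.128, 0.202, -0.683]
ft_force: [0.4, -0.0, -1.4]
grip_width: 0.0197
```

Run:
```python
from t import *
p,q=rod_now();print(p,q.as_euler('ZYX',degrees=True),get_obs()["q"],get_obs()["joint_velocities"])
```

```text
[0.443371   0.07679211 0.1870301 ] [-6.14333088  1.13087642  0.72188543] [-0.07507442  0.30861266  2.2636204  -0.01481878  0.09827512 -1.5244464 ] [-0.36942373 -0.02259053  0.08336719  1.85276993 -0.06335258 -2.17778673]
```

```bash
cat > kin.py <<'E'
from t import *
D=[([0.94950122,0.528449714,1.4339022,-8.95e-06,1.18141027,-0.178512975],[0.26733111,0.56412559,0.22158179],[0.6905559,-0.15556609,0.15497422,-0.68914057]),
([0.61318181,0.3107441,2.01286303,-0.82529237,0.51183335,-0.17625547],[0.41859389,0.29586581,0.22682965],[0.688,0.162,0.239,-0.666]),
([0.46737855,0.69792961,1.92452875,-1.42986161,0.30308861,0.35866354],[0.53225234,0.29183661,0.06852706],[.693,.155,.232,-.665]),
([0.46863371,0.57344265,1.95615777,-0.95076978,0.32090147,-0.12297934],[0.495,0.2871,0.1126],[.694,.134,.209,-.676]),
([0.43493954,0.69673972,1.93068318,-1.23822442,0.26031637,0.14676354],[0.5227,0.2833,0.0584],[.694,.134,.208,-.676]),
([0.68881798,0.36280189,2.10598478,-0.86067564,0.45750872,-0.03075472],[0.35386825,0.30261053,0.17733821],[.692,.135,.209,-.677]),
([-0.07507442,0.30861266,2.2636204,-0.01481878,0.09827512,-1.5244464],[0.4394,0.0778,0.1708],[.691,.128,.202,-.683])]
def ry(a):return R.from_rotvec([0,a,0])
def rz(a):return R.from_rotvec([0,0,a])
def fk(q,P):
    h,a,L1,L2,e,L3=P[:6]; T=R.from_rotvec(P[6:9])
    A=rz(q[0]); p=A.apply([a,0,h]); B=A*ry(q[1]); p=p+B.apply([0,0,L1]); C=B*ry(q[2]); p=p+C.apply([e,0,L2])
    E=C*rz(q[3])*ry(q[4]); p=p+E.apply([0,0,L3]); return p,E*rz(q[5])*T
def res(P):
    r=[]
    for q,x,u in D:
        p,E=fk(q,P); r+=list((p-x)*10)+list((R.from_quat(u).inv()*E).as_rotvec())
    return np.array(r)
def getP():
    best=None
    for a in np.linspace(-3,3,5):
      for b in(-1.57,1.57):
        s=least_squares(res,[.33,.0,.4,.4,0,.25,b,a,0],method='trf')
        if best is None or s.cost<best.cost: best=s
    return best
E
python3 - <<'E'
from kin import *
s=getP();print(s.cost,s.x.round(4).tolist());print(s.fun.reshape(-1,6).round(3))
E
```

```text
1.4374541390735678 [-0.1894, 0.1722, 0.5021, 0.2039, -0.0275, -0.0417, 1.2093, -1.2087, -1.2087]
[[ 9.620e-01 -5.640e-01  1.200e-01 -0.000e+00  1.000e-03  0.000e+00]
 [-3.770e-01 -9.500e-02 -2.240e-01  2.000e-03 -2.000e-03 -0.000e+00]
 [-6.000e-03 -9.700e-02 -1.100e-02  1.000e-03 -0.000e+00  0.000e+00]
 [ 6.800e-02 -2.110e-01  5.600e-02 -0.000e+00  0.000e+00  0.000e+00]
 [ 1.890e-01 -2.050e-01  1.020e-01 -1.000e-03  1.000e-03  0.000e+00]
 [ 1.170e-01  1.650e-01 -2.800e-02 -0.000e+00  0.000e+00 -0.000e+00]
 [-1.700e-02 -1.107e+00 -1.500e-02 -0.000e+00  0.000e+00 -0.000e+00]]
```

```bash
sed -i 's/h,a,L1,L2,e,L3=P\[:6\]/h,a,L1,L2,e,L3=P[:6];d,w=P[9:11]/; s/apply(\[a,0,h\])/apply([a,d,h])/; s/E.apply(\[0,0,L3\])/E.apply([w,0,L3])/; s/\[.33,.0,.4,.4,0,.25,b,a,0\]/[.33,.0,.4,.4,0,.25,b,a,0,.11,0]/' kin.py
python3 - <<'E'
from kin import *
s=getP();print(s.cost,s.x.round(4).tolist());print(s.fun.reshape(-1,6).round(3))
E
```

```text
6.045273304959227e-06 [0.2743, 0.0001, 0.5879, 0.3917, 0.1141, 0.3054, 1.2093, -1.2087, -1.2087, 0.111, 0.0]
[[ 0.    -0.     0.    -0.     0.001  0.   ]
 [ 0.     0.    -0.     0.002 -0.002 -0.   ]
 [-0.    -0.     0.     0.001 -0.     0.   ]
 [ 0.     0.    -0.    -0.     0.     0.   ]
 [ 0.     0.    -0.    -0.001  0.001  0.   ]
 [ 0.     0.     0.    -0.     0.    -0.   ]
 [-0.     0.     0.    -0.     0.    -0.   ]]
```

```bash
cat >> kin.py <<'E'
PP=np.array([0.27427,0.0001,0.5879,0.3917,0.1141,0.3054,1.2093,-1.2087,-1.2087,0.111,0.0])
PP=least_squares(res,PP).x
LO=np.array([-3.08,-.75,.22,-1.43,0,-2.85])+.03; HI=np.array([3.08,2.2,2.44,4.57,2.65,2.85])-.03
rng=np.random.default_rng(0)
def ik(p,M,q0s=None,n=12):
    Rt=R.from_matrix(M); out=None
    def f(q):
        x,E=fk(q,PP); return np.r_[(x-p)*5,(Rt.inv()*E).as_rotvec()]
    seeds=list(q0s or [])
    az=np.arctan2(p[1],p[0])
    for _ in range(n): seeds.append(np.clip([az+rng.uniform(-.4,.2),rng.uniform(0,.9),rng.uniform(1.4,2.3),rng.choice([-1,0,1,2,3,4]),rng.uniform(.1,1.2),rng.uniform(-2.7,2.7)],LO,HI))
    for s in seeds:
        r=least_squares(f,s,bounds=(LO,HI),max_nfev=80)
        if out is None or r.cost<out[0]-1e-9: out=(r.cost,r.x)
        if out[0]<1e-8: break
    return out
def hook_tcp(h,yaw,pitch=0.,roll=0.):
    Rr=R.from_euler('ZYX',[yaw,pitch,roll],degrees=True); o=np.array(h)-Rr.apply([.115,0,-.032]); q=Rr*ROD_R.inv(); return o-q.apply(ROD_P),q.as_matrix()
E
python3 - <<'E'
from kin import *
for nm,h in(("in",(.618,-.2865,.006)),("out",(.4165,-.266,.006))):
  for pitch in(0,10,20):
    for yaw in(-45,-30,-15,0,15):
      p,M=hook_tcp(h,yaw,pitch); c,q=ik(p,M); print(nm,pitch,yaw,"OK" if c<1e-6 else "--%.4f"%c, q.round(2))
E
```

```text
in 0 -45 OK [-0.48  0.76  2.04  3.95  0.19  1.04]
in 0 -30 OK [-0.65  0.76  2.1   2.86  0.22  1.74]
in 0 -15 OK [-0.81  0.76  2.09  2.06  0.28  2.14]
in 0 0 OK [-0.92  0.77  2.01  1.43  0.39  2.43]
in 0 15 OK [-0.99  0.78  1.87  1.01  0.56  2.56]
in 10 -45 OK [-0.52  0.69  1.91 -0.34  0.24 -0.99]
in 10 -30 OK [-0.63  0.68  1.96  0.19  0.19 -1.86]
in 10 -15 OK [-0.75  0.68  1.95  0.58  0.27 -2.6 ]
in 10 0 --0.0007 [-0.82  0.69  1.87  0.5   0.43 -2.82]
in 10 15 --0.0039 [-0.93  0.73  1.85  0.78  0.52  2.82]
in 20 -45 OK [-0.55  0.67  1.77 -0.06  0.57 -1.29]
in 20 -30 OK [-0.62  0.66  1.79  0.03  0.55 -1.7 ]
in 20 -15 OK [-0.69  0.66  1.79  0.11  0.57 -2.1 ]
in 20 0 OK [-0.75  0.67  1.75  0.17  0.62 -2.46]
in 20 15 OK [-0.8   0.69  1.69  0.19  0.7  -2.78]
out 0 -45 --0.0137 [-0.7   0.77  2.41  3.37  0.42  1.44]
out 0 -30 --0.0201 [-1.    0.75  2.41  2.63  0.34  1.59]
out 0 -15 --0.0085 [-1.27  0.79  2.41  2.08  0.44  1.59]
out 0 0 OK [-1.42  0.83  2.4   1.87  0.51  1.4 ]
out 0 15 OK [-1.42  0.77  2.22  1.2   0.53  1.86]
out 10 -45 --0.0001 [-0.8   0.68  2.41  3.13  0.26  1.56]
out 10 -30 --0.0006 [-0.98  0.68  2.41  2.56  0.24  1.69]
out 10 -15 OK [-1.16  0.68  2.4   2.08  0.28  1.74]
out 10 0 OK [-1.24  0.66  2.3   1.33  0.31  2.16]
out 10 15 OK [-1.27  0.66  2.18  0.84  0.43  2.39]
out 20 -45 OK [-0.8   0.56  2.25  0.02  0.19 -1.61]
out 20 -30 OK [-0.92  0.56  2.26  0.3   0.19 -2.25]
out 20 -15 OK [-1.01  0.56  2.24  0.4   0.26 -2.71]
out 20 0 --0.0010 [-1.04  0.57  2.16  0.23  0.37 -2.82]
out 20 15 --0.0018 [-1.16  0.59  2.14  0.49  0.41  2.82]
```

Run:
```python
from kin import *
q=get_obs()["q"]
def seg(nm,h,yaw,pitch):
    global q
    p,M=hook_tcp(h,yaw,pitch); c,q2=ik(p,M,[q],n=0); q=q2
    print(nm,"OK" if c<1e-6 else "--%.4f"%c,q.round(2),p.round(3))
seg("mid",(.54,-.05,.13),-15,12)
seg("mid2",(.50,-.25,.12),-15,12)
seg("A1",(.4861,-.278,.08),-15,12)
seg("A",(.4861,-.278,.033),-15,10)
seg("A",(.55,-.282,.033),-15,10)
seg("B",(.618,-.2865,.033),-15,10)
seg("C",(.618,-.2865,.007),-15,10)
for t in np.linspace(0,1,7)[1:]:
    seg("pull%.2f"%t,(.618-.2*t,-.2865+.0165*t,.007),-15,10+8*t)
seg("end-up",(.418,-.27,.08),-15,18)
```

```text
mid OK [-0.32  0.29  2.16  0.05  0.41 -1.67] [ 0.431 -0.02   0.17 ]
mid2 OK [-0.88  0.33  2.13  0.36  0.48 -2.5 ] [ 0.391 -0.22   0.16 ]
A1 OK [-0.96  0.44  2.16  0.51  0.38 -2.73] [ 0.377 -0.248  0.12 ]
A --0.0025 [-0.93  0.56  2.17  0.62  0.25 -2.82] [ 0.376 -0.248  0.069]
A --0.0000 [-0.85  0.59  2.08  0.7   0.26 -2.82] [ 0.44  -0.252  0.069]
B OK [-0.75  0.63  1.94  0.47  0.33 -2.49] [ 0.508 -0.257  0.069]
C OK [-0.75  0.68  1.95  0.57  0.27 -2.59] [ 0.508 -0.257  0.043]
pull0.17 OK [-0.78  0.66  2.    0.59  0.27 -2.65] [ 0.475 -0.254  0.046]
pull0.33 OK [-0.83  0.64  2.06  0.6   0.26 -2.71] [ 0.443 -0.252  0.048]
pull0.50 OK [-0.87  0.62  2.11  0.61  0.25 -2.76] [ 0.41  -0.249  0.051]
pull0.67 OK [-0.92  0.61  2.16  0.61  0.24 -2.82] [ 0.378 -0.247  0.054]
pull0.83 --0.0000 [-0.97  0.59  2.21  0.56  0.24 -2.82] [ 0.346 -0.244  0.056]
pull1.00 --0.0002 [-1.03  0.57  2.25  0.5   0.23 -2.82] [ 0.314 -0.242  0.059]
end-up OK [-1.04  0.37  2.2   0.28  0.47 -2.6 ] [ 0.314 -0.242  0.132]
```

```bash
cat > plan.py <<'E'
from kin import *
q=get_obs()["q"]
gyaw=np.radians(-3.7);GX=np.array([np.cos(gyaw),np.sin(gyaw)]);GY=np.array([-GX[1],GX[0]]);G=np.array([.5462,-.2785])
def body(p,M):
    g=p-M[:,1]*grip_point_offset; out=[]
    for d in(.051,.08,.12,.2):
        for sx in(-1,1):
            for sz in(-1,1):
                W=g-M[:,1]*d+M[:,0]*sx*.0375+M[:,2]*sz*.095
                r=W[:2]-G; out.append((r@GX,r@GY,W[2]))
    out=np.array(out); k=out[out[:,2]<.2]; return k[np.argmax(k[:,0])].round(3)
def seg(nm,h,yaw,pitch):
    global q
    p,M=hook_tcp(h,yaw,pitch); c,q2=ik(p,M,[q],n=0); q=q2
    print(nm,"OK" if c<1e-6 else "--%.4f"%c,q.round(2),p.round(3),"maxgx",body(p,M))
E
python3 - <<'E'
from plan import *
seg("mid",(.54,-.05,.13),-15,12)
seg("mid2",(.50,-.25,.12),-18,18)
seg("A",(.4861,-.278,.033),-18,18)
seg("A",(.55,-.282,.033),-18,14)
seg("B",(.618,-.2865,.033),-15,11)
seg("C",(.618,-.2865,.007),-15,11)
for t in np.linspace(0,1,7)[1:]:
    seg("pull%.2f"%t,(.618-.2*t,-.2865+.0165*t,.007),-15-5*t,11+10*t)
E
```

```text
Traceback (most recent call last):
  File "plan.py", line 15, in seg
    print(nm,"OK" if c<1e-6 else "--%.4f"%c,q.round(2),p.round(3),"maxgx",body(p,M))
                                                                          ~~~~^^^^^
  File "plan.py", line 11, in body
    out=np.array(out); k=out[out[:,2]<.2]; return k[np.argmax(k[:,0])].round(3)
                                                    ~~~~~~~~~^^^^^^^^
ValueError: attempt to get argmax of an empty sequence
```

```bash
sed -i 's/<.2\]; return/<.2]\n    if len(k)==0: return None\n    return/' plan.py
python3 - <<'E'
from plan import *
seg("mid",(.54,-.05,.13),-15,12)
seg("mid2",(.50,-.25,.12),-18,18)
seg("A",(.4861,-.278,.033),-18,18)
seg("A",(.55,-.282,.033),-18,14)
seg("B",(.618,-.2865,.033),-15,11)
seg("C",(.618,-.2865,.007),-15,11)
for t in np.linspace(0,1,7)[1:]:
    seg("pull%.2f"%t,(.618-.2*t,-.2865+.0165*t,.007),-15-5*t,11+10*t)
E
```

```text
mid OK [-0.32  0.29  2.16  0.05  0.41 -1.67] [ 0.431 -0.02   0.17 ] maxgx None
mid2 OK [-0.81  0.33  2.03  0.14  0.63 -2.18] [ 0.397 -0.216  0.172] maxgx None
A OK [-0.88  0.53  2.1   0.27  0.38 -2.38] [ 0.383 -0.244  0.085] maxgx [-0.118  0.11   0.16 ]
A OK [-0.8   0.57  2.03  0.36  0.34 -2.39] [ 0.444 -0.247  0.077] maxgx [-0.062  0.112  0.154]
B OK [-0.74  0.62  1.92  0.4   0.36 -2.42] [ 0.508 -0.257  0.071] maxgx [-0.006  0.109  0.149]
C OK [-0.74  0.68  1.93  0.48  0.3  -2.5 ] [ 0.508 -0.257  0.045] maxgx [-0.006  0.109  0.123]
pull0.17 OK [-0.77  0.65  1.98  0.46  0.29 -2.49] [ 0.477 -0.253  0.048] maxgx [-0.034  0.11   0.126]
pull0.33 OK [-0.8   0.63  2.03  0.43  0.29 -2.49] [ 0.445 -0.249  0.052] maxgx [-0.063  0.111  0.128]
pull0.50 OK [-0.84  0.61  2.08  0.4   0.29 -2.48] [ 0.413 -0.245  0.055] maxgx [-0.091  0.112  0.131]
pull0.67 OK [-0.88  0.59  2.13  0.36  0.28 -2.48] [ 0.382 -0.241  0.058] maxgx [-0.119  0.113  0.133]
pull0.83 OK [-0.93  0.57  2.18  0.32  0.28 -2.47] [ 0.351 -0.237  0.061] maxgx [-0.147  0.113  0.136]
pull1.00 OK [-0.98  0.55  2.22  0.28  0.27 -2.47] [ 0.319 -0.234  0.064] maxgx [-0.176  0.113  0.138]
```

Run:
```python
from plan import *
import plan
seg("mid2",(.50,-.25,.12),-18,18)
seg("A",(.4861,-.278,.033),-18,18)
q0=plan.q
for y in(-15,-12,-9,-6):
  for pi in(5,8,11,14):
    plan.q=q0; seg("C%d %d"%(y,pi),(.615,-.2845,.007),y,pi)
```

```text
mid2 OK [-0.81  0.33  2.03  0.14  0.63 -2.18] [ 0.397 -0.216  0.172] maxgx None
A OK [-0.88  0.53  2.1   0.27  0.38 -2.38] [ 0.383 -0.244  0.085] maxgx [-0.118  0.11   0.16 ]
C-15 5 --0.0019 [-0.75  0.7   1.98  0.8   0.21 -2.82] [ 0.502 -0.254  0.033] maxgx [-0.02   0.114  0.112]
C-15 8 --0.0000 [-0.76  0.69  1.98  0.79  0.23 -2.82] [ 0.504 -0.254  0.039] maxgx [-0.015  0.112  0.118]
C-15 11 OK [-0.74  0.68  1.94  0.5   0.29 -2.51] [ 0.505 -0.255  0.045] maxgx [-0.009  0.111  0.123]
C-15 14 OK [-0.72  0.66  1.89  0.3   0.38 -2.31] [ 0.507 -0.255  0.051] maxgx [-0.003  0.11   0.128]
C-12 5 --0.0027 [-0.76  0.7   1.97  0.74  0.24 -2.82] [ 0.501 -0.26   0.033] maxgx [-0.026  0.109  0.112]
C-12 8 --0.0001 [-0.77  0.69  1.97  0.73  0.26 -2.82] [ 0.502 -0.26   0.039] maxgx [-0.021  0.108  0.118]
C-12 11 OK [-0.76  0.68  1.93  0.53  0.32 -2.61] [ 0.504 -0.261  0.045] maxgx [-0.015  0.107  0.123]
C-12 14 OK [-0.74  0.67  1.89  0.33  0.39 -2.4 ] [ 0.506 -0.261  0.051] maxgx [-0.009  0.106  0.128]
C-9 5 --0.0036 [-0.78  0.7   1.95  0.68  0.28 -2.82] [ 0.5   -0.266  0.033] maxgx [-0.032  0.104  0.112]
C-9 8 --0.0004 [-0.79  0.69  1.95  0.67  0.3  -2.82] [ 0.501 -0.266  0.039] maxgx [-0.026  0.103  0.118]
C-9 11 OK [-0.78  0.68  1.92  0.55  0.34 -2.69] [ 0.503 -0.266  0.045] maxgx [-0.02   0.103  0.123]
C-9 14 OK [-0.76  0.67  1.88  0.36  0.41 -2.49] [ 0.505 -0.267  0.051] maxgx [-0.014  0.102  0.128]
C-6 5 --0.0049 [-0.79  0.7   1.93  0.63  0.31 -2.82] [ 0.499 -0.272  0.033] maxgx [-0.037  0.098  0.112]
C-6 8 --0.0010 [-0.8   0.69  1.93  0.61  0.34 -2.82] [ 0.5   -0.272  0.039] maxgx [-0.032  0.098  0.118]
C-6 11 OK [-0.8   0.68  1.91  0.56  0.37 -2.77] [ 0.502 -0.272  0.045] maxgx [-0.026  0.098  0.123]
C-6 14 OK [-0.77  0.67  1.87  0.37  0.43 -2.57] [ 0.504 -0.272  0.051] maxgx [-0.019  0.097  0.128]
```

Run:
```python
from plan import *
for h,y,pi in(((.54,-.05,.13),-15,12),((.50,-.25,.12),-18,18),((.4861,-.278,.04),-18,18)):
    p,M=hook_tcp(h,y,pi);print(delta(p,M))
```

```text
(array([ 1.29, 10.83, -8.75]), array([-0.0083, -0.0982, -0.0008]), np.float64(14.0))
(array([  2.83,  16.67, -11.65]), array([-0.0421, -0.294 ,  0.0008]), np.float64(20.5))
(array([  2.83,  16.67, -11.65]), array([-0.056 , -0.322 , -0.0792]), np.float64(20.5))
```

Call:
jog_arm --increments '[[[0.7,5.4,-4.4,-0.002,-0.04,0,1],[1.29,10.83,-8.75,-0.008,-0.08,0,1],[1.3,10.8,-8.8,-0.008,-0.12,0,1],[2,14,-10,-0.015,-0.16,0,1],[2.83,16.67,-11.65,-0.02,-0.2,0,1],[2.83,16.67,-11.65,-0.03,-0.24,0,1],[2.83,16.67,-11.65,-0.042,-0.28,0,1],[2.83,16.67,-11.65,-0.042,-0.294,0,1]]]'

```text
time: 6.35
position: [0.3959, -0.2212, 0.1693]
tool_rot: [0.705, -0.051, 0.172, -0.686]
ft_force: [1.3, -0.1, -1.6]
grip_width: 0.0192
```

Run:
```python
from plan import *
print(get_obs()["q"].round(2))
p,q=rod_now();print(p,q.as_euler('ZYX',degrees=True),p+q.apply([.115,0,-.032]))
for h,y,pi in(((.50,-.25,.12),-18,18),((.4861,-.278,.04),-18,18)):
    p,M=hook_tcp(h,y,pi);print(delta(p,M))
```

```text
[-0.81  0.33  2.03  0.14  0.63 -2.18]
[ 0.40404265 -0.22426596  0.18365592] [-18.42464547  18.13468153  -0.10391915] [ 0.49826041 -0.25571423  0.11745155]
(array([ 0.05, -0.16,  0.39]), array([0.0014, 0.005 , 0.0023]), np.float64(0.4))
(array([ 0.05, -0.16,  0.39]), array([-0.0125, -0.023 , -0.0777]), np.float64(0.4))
```

Works as planned. I'll lower in front of the guard and check.

Call:
jog_arm --increments '[[[0,0,0.4,-0.0125,-0.023,-0.03,1],[0,0,0.4,-0.0125,-0.023,-0.06,1],[0,0,0.4,-0.0125,-0.023,-0.078,1],[0,0,0.4,-0.0125,-0.023,-0.078,1]]]'

```text
time: 6.75
position: [0.3814, -0.243, 0.088]
tool_rot: [0.704, -0.052, 0.168, -0.688]
ft_force: [0.4, -0.2, -0.8]
grip_width: 0.0194
```

Run:
```python
from plan import *
cv2.imwrite("pics/s6.png",camera("side")[:,:,::-1]);cv2.imwrite("pics/t6.png",camera("top")[:,:,::-1])
crop("pics/s6.png",270,150,410,270,5,"pics/s6c.png")
crop("pics/t6.png",340,160,480,310,5,"pics/t6c.png")
print(get_obs()["q"].round(2))
p,q=rod_now();print(p,q.as_euler('ZYX',degrees=True),p+q.apply([.115,0,-.032]))
for l in((.115,0,0),(.115,0,-.032)): W=p+q.apply(l);print(px("top",W),px("side",W))
```

```text
[-0.88  0.51  2.1   0.24  0.4  -2.35]
[ 0.39112665 -0.24697948  0.10470396] [-18.02481328  18.29152098  -0.03440376] [ 0.48540088 -0.27767639  0.03822789]
[414.20055481 265.54746699] [364.21476951 211.83123571]
[411.35772756 270.27996546] [366.17539559 219.46277803]
```

View pics/s6c.png

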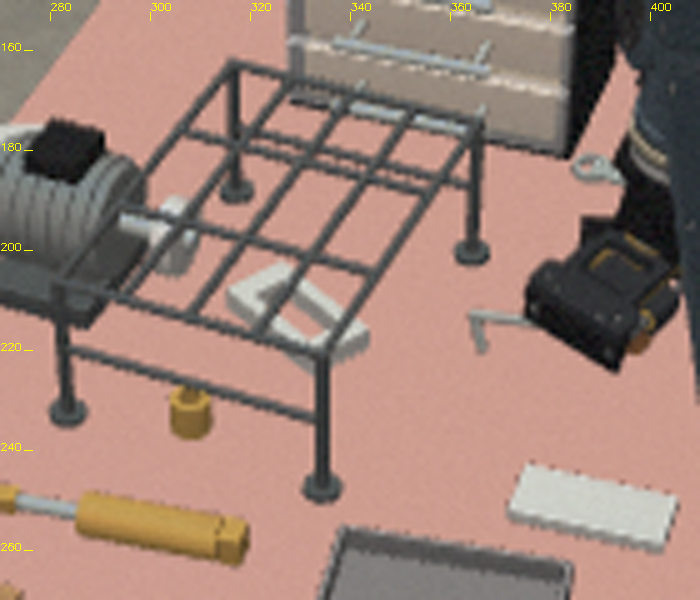

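View pics/t6c.png

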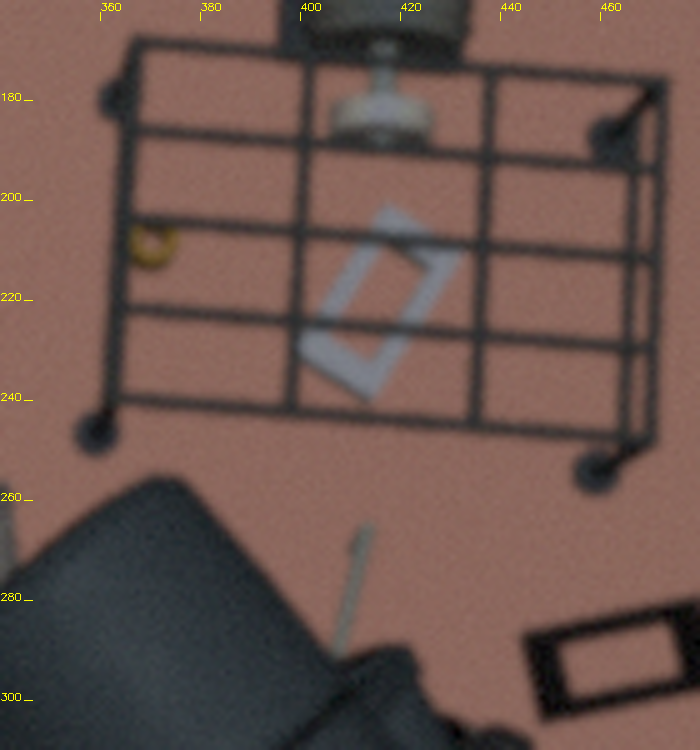

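Run:
```python
from plan import *
for h,y,pi in(((.55,-.282,.036),-14,15),((.615,-.2845,.036),-9,12),((.615,-.2845,.009),-9,12)):
    p,M=hook_tcp(h,y,pi);print(delta(p,M));seg("",h,y,pi)
```

```text
(array([-0.88, -3.17,  4.01]), array([ 0.0597, -0.0109, -0.0085]), np.float64(5.2))
 OK [-0.82  0.57  2.01  0.33  0.4  -2.44] [ 0.443 -0.255  0.082] maxgx [-0.068  0.107  0.158]
(array([-1.44, -6.13,  9.01]), array([ 0.1206, -0.0225, -0.0144]), np.float64(11.0))
 OK [-0.77  0.62  1.9   0.4   0.43 -2.54] [ 0.504 -0.266  0.076] maxgx [-0.018  0.102  0.154]
(array([-1.44, -6.13,  9.01]), array([ 0.1206, -0.0225, -0.0414]), np.float64(11.0))
 OK [-0.77  0.67  1.91  0.47  0.37 -2.61] [ 0.504 -0.266  0.049] maxgx [-0.018  0.102  0.127]
```

Call:
jog_arm --increments '[[[-0.45,-1.6,2,0.03,-0.005,-0.004,1],[-0.88,-3.17,4.01,0.06,-0.011,-0.0085,1],[-1.2,-4.6,6.5,0.09,-0.017,-0.0115,1],[-1.44,-6.13,9.01,0.115,-0.0215,-0.014,1],[-1.44,-6.13,9.01,0.1206,-0.0225,-0.0144,1],[-1.44,-6.13,9.01,0.1206,-0.0225,-0.0144,1]]]'

```text
time: 7.45
position: [0.5042, -0.2664, 0.0767]
tool_rot: [0.706, 0.045, 0.153, -0.691]
ft_force: [-0.3, 0.4, -1.6]
grip_width: 0.0197
```

Run:
```python
from plan import *
cv2.imwrite("pics/s7.png",camera("side")[:,:,::-1]);cv2.imwrite("pics/t7.png",camera("top")[:,:,::-1])
crop("pics/s7.png",270,150,410,270,5,"pics/s7c.png")
crop("pics/t7.png",380,180,460,270,8,"pics/t7c.png")
print(get_obs()["q"].round(2),get_obs()["ft_force"])
p,q=rod_now();print(p,q.as_euler('ZYX',degrees=True),p+q.apply([.115,0,-.032]))
for l in((.115,0,0),(.115,0,-.032)): W=p+q.apply(l);print(px("top",W),px("side",W))
p,M=hook_tcp((.615,-.2845,.008),-9,12);print(delta(p,M))
```

```text
[-0.77  0.62  1.9   0.4   0.43 -2.54] [-0.56882236  0.09313785 -2.06278727]
[ 0.50955005 -0.26698121  0.09145224] [-8.98225356 12.08231165  0.03560117] [ 0.61401063 -0.28347284  0.03608969]
[414.70836247 221.28993587] [331.41779505 204.19144882]
[412.52994453 225.73030588] [333.02536284 211.43195073]
(array([-0.05, -0.08, -0.01]), array([ 0.0009, -0.001 , -0.0283]), np.float64(0.1))
```

View pics/s7c.png

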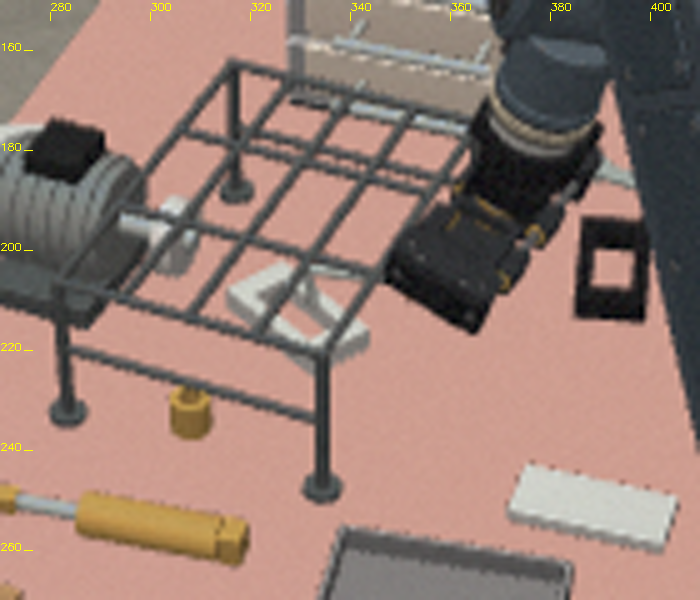

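View pics/t7c.png

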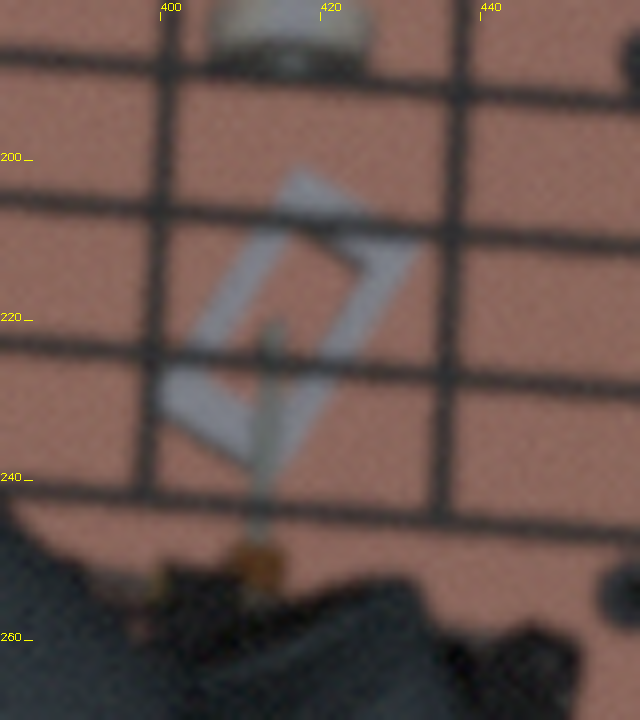

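Call:
jog_arm --increments '[[[0,0,0,0.001,-0.001,-0.008,1],[0,0,0,0.001,-0.001,-0.016,1],[0,0,0,0.001,-0.001,-0.022,1],[0,0,0,0.001,-0.001,-0.0265,1],[0,0,0,0.001,-0.001,-0.0265,1]]]'

```text
time: 8.05
position: [0.503, -0.2661, 0.0487]
tool_rot: [0.705, 0.044, 0.152, -0.692]
ft_force: [-0.2, -0.2, -1.1]
grip_width: 0.0197
```

Run:
```python
from plan import *
cv2.imwrite("pics/s8.png",camera("side")[:,:,::-1])
crop("pics/s8.png",300,180,380,240,8,"pics/s8c.png")
print(get_obs()["q"].round(2),get_obs()["ft_force"])
p,q=rod_now();print(p,q.as_euler('ZYX',degrees=True),p+q.apply([.115,0,-.032]))
for t in np.linspace(0,1,7)[1:]:
    h=(.615-.205*t,-.2845+.018*t,.009);y=-9-11*t;pi=12+9*t
    p,M=hook_tcp(h,y,pi);print(delta(p,M));seg("pull%.2f"%t,h,y,pi)
```

```text
[-0.77  0.67  1.91  0.46  0.37 -2.6 ] [ 0.00172387  0.09193929 -1.08831895]
[ 0.51019036 -0.26779407  0.06427068] [-8.98904266 12.14667191  0.08398215] [ 0.61459173 -0.28426167  0.00878941]
(array([ 0.15,  1.35, -1.83]), array([-0.0322,  0.0062,  0.0029]), np.float64(2.3))
pull0.17 OK [-0.8   0.65  1.97  0.44  0.35 -2.59] [ 0.471 -0.26   0.052] maxgx [-0.046  0.105  0.129]
(array([ 0.46,  2.82, -3.66]), array([-0.0644,  0.0124,  0.0058]), np.float64(4.6))
pull0.33 OK [-0.83  0.62  2.03  0.42  0.33 -2.57] [ 0.439 -0.254  0.055] maxgx [-0.074  0.108  0.131]
(array([ 0.81,  4.28, -5.49]), array([-0.0966,  0.0185,  0.0087]), np.float64(7.0))
pull0.50 OK [-0.86  0.6   2.08  0.39  0.31 -2.54] [ 0.407 -0.248  0.058] maxgx [-0.101  0.111  0.134]
(array([ 1.2 ,  5.73, -7.32]), array([-0.1285,  0.0245,  0.0115]), np.float64(9.4))
pull0.67 OK [-0.9   0.58  2.14  0.36  0.3  -2.53] [ 0.375 -0.242  0.061] maxgx [-0.129  0.113  0.136]
(array([ 1.65,  7.17, -9.14]), array([-0.1603,  0.0304,  0.0143]), np.float64(11.7))
pull0.83 OK [-0.94  0.56  2.19  0.33  0.28 -2.51] [ 0.343 -0.236  0.063] maxgx [-0.156  0.115  0.138]
(array([  2.14,   8.6 , -10.97]), array([-0.192 ,  0.0361,  0.0171]), np.float64(14.1))
pull1.00 OK [-0.99  0.55  2.24  0.3   0.26 -2.5 ] [ 0.311 -0.23   0.066] maxgx [-0.184  0.116  0.14 ]
```

View pics/s8c.png

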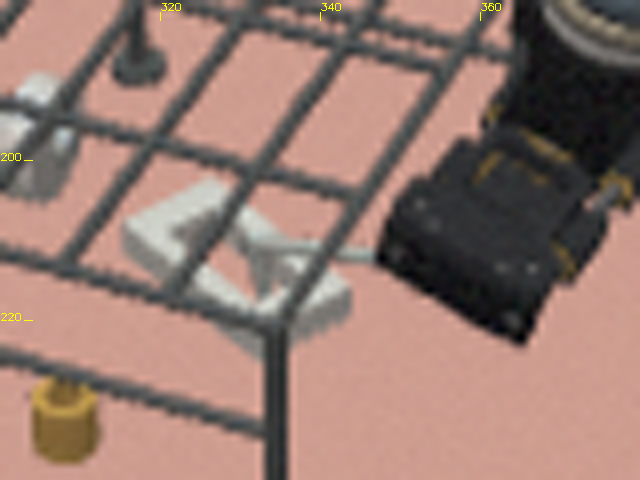

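Prong is inside the window, tip about 9 mm above the bench. I'll pull slowly for the first third.

Call:
jog_arm --increments '[[[0,0.3,-0.4,-0.008,0.0015,0.0005,1],[0.1,0.7,-0.9,-0.016,0.003,0.001,1],[0.15,1,-1.4,-0.024,0.0045,0.002,1],[0.15,1.35,-1.83,-0.032,0.0062,0.0029,1],[0.2,1.7,-2.3,-0.04,0.0078,0.0036,1],[0.3,2.1,-2.8,-0.048,0.0093,0.0043,1],[0.4,2.5,-3.2,-0.056,0.011,0.005,1],[0.46,2.82,-3.66,-0.0644,0.0124,0.0058,1]]]'

```text
time: 8.9
position: [0.4384, -0.2539, 0.0551]
tool_rot: [0.707, 0.004, 0.157, -0.69]
ft_force: [1.2, -0.0, -2.4]
grip_width: 0.0199
```

Run:
```python
from plan import *
cv2.imwrite("pics/t9.png",camera("top")[:,:,::-1])
crop("pics/t9.png",380,180,460,270,8,"pics/t9c.png")
print(get_obs()["q"].round(2),get_obs()["ft_force"])
p,q=rod_now();print(p,q.as_euler('ZYX',degrees=True),p+q.apply([.115,0,-.032]))
for t in np.linspace(0,1,7)[3:]:
    h=(.615-.205*t,-.2845+.018*t,.009);y=-9-11*t;pi=12+9*t
    p,M=hook_tcp(h,y,pi);print(delta(p,M))
```

```text
[-0.83  0.62  2.03  0.42  0.33 -2.56] [-0.110804   -0.28634247 -0.67455226]
[ 0.44464261 -0.25508289  0.06972635] [-12.70563862  15.11776674   0.06413104] [ 0.54481063 -0.27763037  0.00884138]
(array([ 0.27,  1.36, -1.78]), array([-0.0304,  0.0052,  0.0028]), np.float64(2.3))
(array([ 0.66,  2.81, -3.61]), array([-0.0623,  0.0112,  0.0057]), np.float64(4.6))
(array([ 1.11,  4.24, -5.44]), array([-0.0941,  0.0171,  0.0085]), np.float64(7.0))
(array([ 1.6 ,  5.67, -7.27]), array([-0.1258,  0.0228,  0.0112]), np.float64(9.4))
```

View pics/t9c.png

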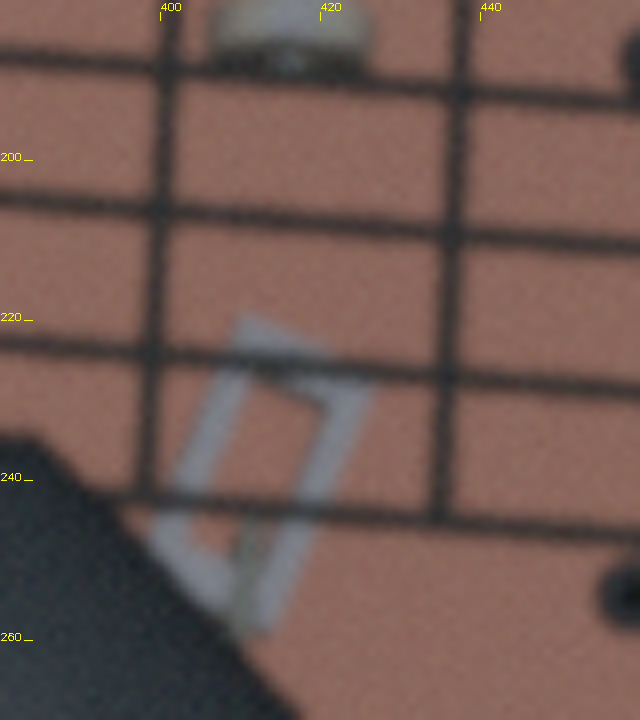

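The link is following and swinging into line. I'll continue to the end.

Call:
jog_arm --increments '[[[0.1,0.7,-0.9,-0.016,0.0026,0.0014,1],[0.27,1.36,-1.78,-0.0304,0.0052,0.0028,1],[0.45,2.1,-2.7,-0.046,0.0082,0.0042,1],[0.66,2.81,-3.61,-0.0623,0.0112,0.0057,1],[0.9,3.5,-4.5,-0.078,0.0142,0.0071,1],[1.11,4.24,-5.44,-0.0941,0.0171,0.0085,1],[1.35,5,-6.4,-0.11,0.02,0.01,1],[1.6,5.67,-7.27,-0.1258,0.0228,0.0112,1]]]'

```text
time: 9.75
position: [0.31, -0.2299, 0.0664]
tool_rot: [0.702, -0.079, 0.165, -0.688]
ft_force: [0.8, 0.3, -1.1]
grip_width: 0.0194
```

Run:
```python
from plan import *
cv2.imwrite("pics/t10.png",camera("top")[:,:,::-1]);cv2.imwrite("pics/s10.png",camera("side")[:,:,::-1])
crop("pics/t10.png",370,200,470,310,6,"pics/t10c.png")
crop("pics/s10.png",300,170,420,270,6,"pics/s10c.png")
print(get_obs()["q"].round(2),get_obs()["ft_force"])
p,q=rod_now();print(p,q.as_euler('ZYX',degrees=True),p+q.apply([.115,0,-.032]))
```

```text
[-0.99  0.55  2.25  0.29  0.26 -2.5 ] [-0.27776067  0.08414783 -1.57846117]
[ 0.31764445 -0.23207512  0.08002816] [-20.05625087  21.19869564   0.1518012 ] [ 0.40752007 -0.26479687  0.00860925]
```

View pics/t10c.png

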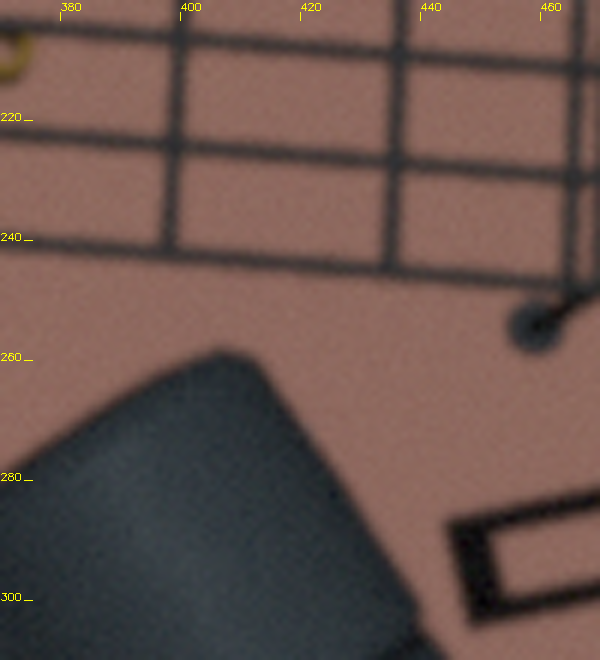

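View pics/s10c.png

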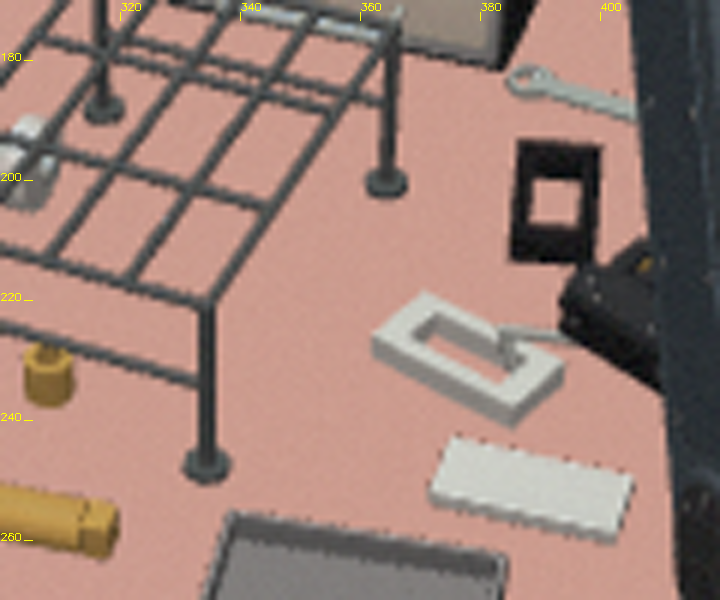

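Call:
jog_arm --increments '[[[0,0,0,0.004,-0.001,0,1],[0,0,0,0.008,-0.003,0.001,1],[0,0,0,0.009,-0.003,0.02,1],[0,0,0,0.009,-0.003,0.05,1],[0,0,0,0.02,-0.003,0.09,1],[0,0,0,0.05,0,0.11,1],[0,0,0,0.09,0.01,0.12,1],[0,0,0,0.1,0.03,0.12,1]]]'

```text
time: 10.65
position: [0.4154, -0.2017, 0.1895]
tool_rot: [0.703, -0.076, 0.168, -0.687]
ft_force: [-1.1, -0.6, -1.3]
grip_width: 0.0195
```

Run:
```python
from plan import *
cv2.imwrite("pics/t11.png",camera("top")[:,:,::-1])
crop("pics/t11.png",340,180,480,320,5,"pics/t11c.png")
o=get_obs();print(o["q"].round(2),o["ft_force"],o["position"])
for h,y,pi in(((.54,-.05,.14),-15,12),((.553,.07,.15),-6.3,1),((.48,.286,.16),-6.3,0)):
    p,M=hook_tcp(h,y,pi);print(delta(p,M));seg("",h,y,pi)
```

```text
[-0.72  0.32  1.97  0.07  0.75 -2.  ] [ 0.36048571  2.84473063 -1.0873014 ] [ 0.41275324 -0.19649002  0.18776301]
(array([-2.83, -8.5 ,  4.94]), array([ 0.0183,  0.1761, -0.0077]), np.float64(10.2))
 OK [-0.32  0.27  2.15  0.04  0.45 -1.67] [ 0.431 -0.02   0.18 ] maxgx None
(array([ -4.68, -19.45,  13.5 ]), array([ 0.0225,  0.2799, -0.02  ]), np.float64(24.1))
 OK [-0.04  0.32  2.27 -0.33  0.09 -1.18] [0.435 0.083 0.168] maxgx None
(array([ -4.91, -20.42,  13.48]), array([-0.0508,  0.4959, -0.0121]), np.float64(25.0))
 OK [ 0.67  0.37  2.1  -0.86  0.45 -0.05] [0.362 0.299 0.176] maxgx None
```

View pics/t11c.png

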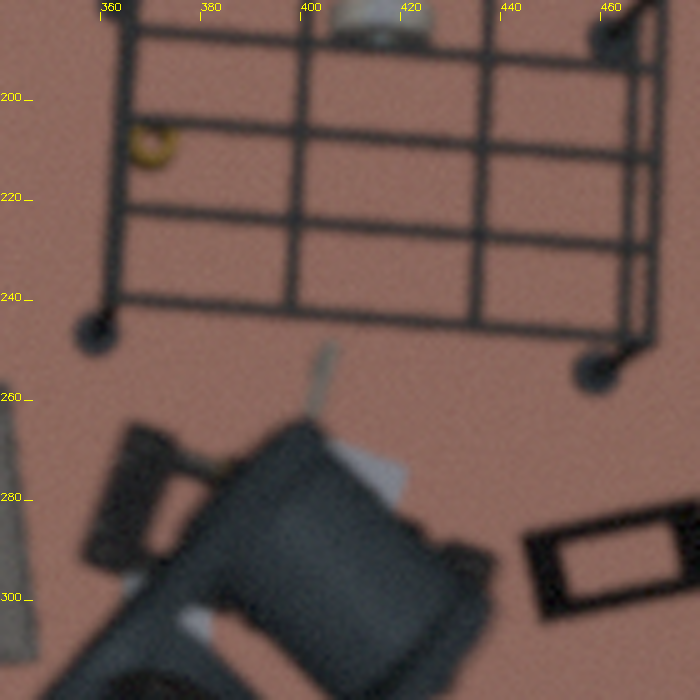

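Call:
jog_arm --increments '[[[0,-1,0.5,0.01,0.02,0,1],[-1,-3,2,0.02,0.06,0,1],[-1.5,-5,3,0.02,0.1,0,1],[-2,-6,4,0.02,0.14,0,1],[-2,-7,5,0.02,0.18,0,1],[-2,-7,6,0.02,0.22,0,1],[-2,-7,7,0.02,0.26,0,1],[-2,-7,8,0.02,0.3,0,1]]]'

```text
time: 11.5
position: [0.4323, 0.1053, 0.1877]
tool_rot: [0.706, 0.017, 0.16, -0.69]
ft_force: [1.0, 0.1, -0.9]
grip_width: 0.0198
```

Run:
```python
from plan import *
o=get_obs();print(o["q"].round(2),o["ft_force"],o["position"])
p,q=rod_now();print(p,q.as_euler('ZYX',degrees=True),p+q.apply([.115,0,-.032]))
cv2.imwrite("pics/t12.png",camera("top")[:,:,::-1])
crop("pics/t12.png",340,180,480,320,5,"pics/t12c.png")
for h,y,pi in(((.53,.19,.15),-8,10),((.48,.286,.16),-6.3,0)):
    p,M=hook_tcp(h,y,pi);print(delta(p,M));seg("",h,y,pi)
```

```text
[ 0.02  0.28  2.07 -0.1   0.55 -1.26] [ 0.96555517  0.07789143 -0.86986485] [0.43228042 0.10528409 0.18769576]
[0.43955547 0.10332639 0.20263768] [-11.84231412  13.71301868   0.11918999] [0.5414888  0.08202085 0.14428813]
(array([-0.9 , -3.59,  3.58]), array([-0.015 ,  0.0962, -0.0018]), np.float64(5.1))
 OK [ 0.31  0.31  2.05 -0.27  0.51 -0.91] [0.417 0.206 0.186] maxgx None
(array([ -2.4 , -13.48,   5.24]), array([-0.0699,  0.1894, -0.0122]), np.float64(14.7))
 OK [ 0.67  0.37  2.1  -0.86  0.45 -0.05] [0.362 0.299 0.176] maxgx None
```

View pics/t12c.png

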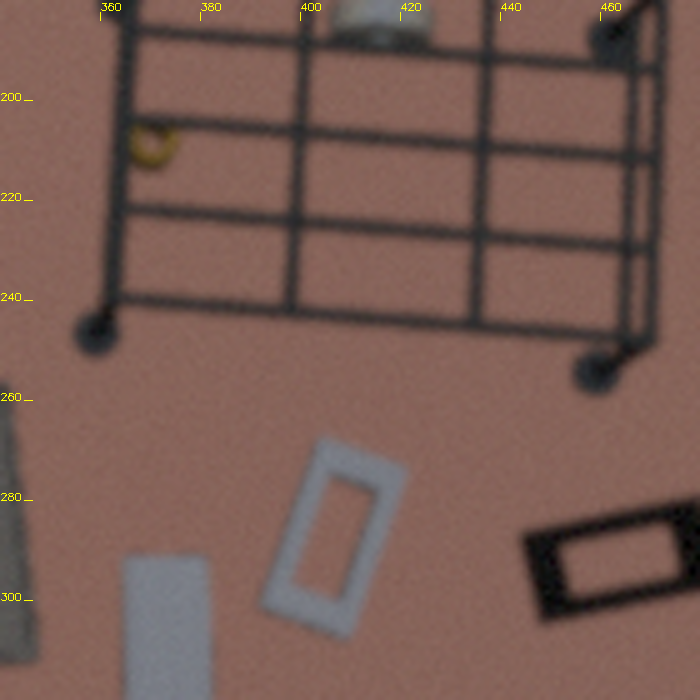

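Call:
jog_arm --increments '[[[-0.3,-1,1,-0.02,0.03,0,1],[-0.6,-2.4,2.4,-0.045,0.06,0,1],[-0.9,-3.6,3.6,-0.06,0.09,0,1],[-1.4,-7,4.2,-0.07,0.13,0,1],[-2,-10,5,-0.07,0.16,0,1],[-2.4,-13.48,5.24,-0.07,0.189,-0.005,1],[-2.4,-13.48,5.24,-0.07,0.1894,-0.01,1],[-2.4,-13.48,5.24,-0.07,0.1894,-0.0122,1]]]'

```text
time: 12.35
position: [0.361, 0.3011, 0.1748]
tool_rot: [0.694, 0.136, 0.206, -0.676]
ft_force: [-0.4, 0.3, -1.2]
grip_width: 0.0195
```

Run:
```python
from plan import *
o=get_obs();print(o["q"].round(2),o["ft_force"],o["position"])
p,q=rod_now();print(p,q.as_euler('ZYX',degrees=True),p+q.apply([.115,0,-.032]))
cv2.imwrite("pics/t13.png",camera("top")[:,:,::-1]);cv2.imwrite("pics/s13.png",camera("side")[:,:,::-1])
crop("pics/t13.png",160,200,280,320,6,"pics/t13c.png")
crop("pics/s13.png",240,250,380,360,5,"pics/s13c.png")
for l in((.115,0,0),(.115,0,-.032),(.03,0,.01)): W=p+q.apply(l);print(px("top",W),px("side",W))
```

```text
[ 0.67  0.37  2.1  -0.86  0.45 -0.05] [-0.40906127  0.32373084 -1.23646139] [0.36098495 0.30112869 0.17481283]
[0.36470187 0.30035858 0.19111042] [-6.03321909  0.0415971  -0.04910719] [0.47903888 0.28824667 0.15902695]
[201.40164506 263.23924171] [309.0802936  303.61454196]
[203.48611801 264.8644782 ] [309.42774676 311.38613956]
[195.89482171 295.74175462] [337.66115879 311.77678641]
```

View pics/t13c.png

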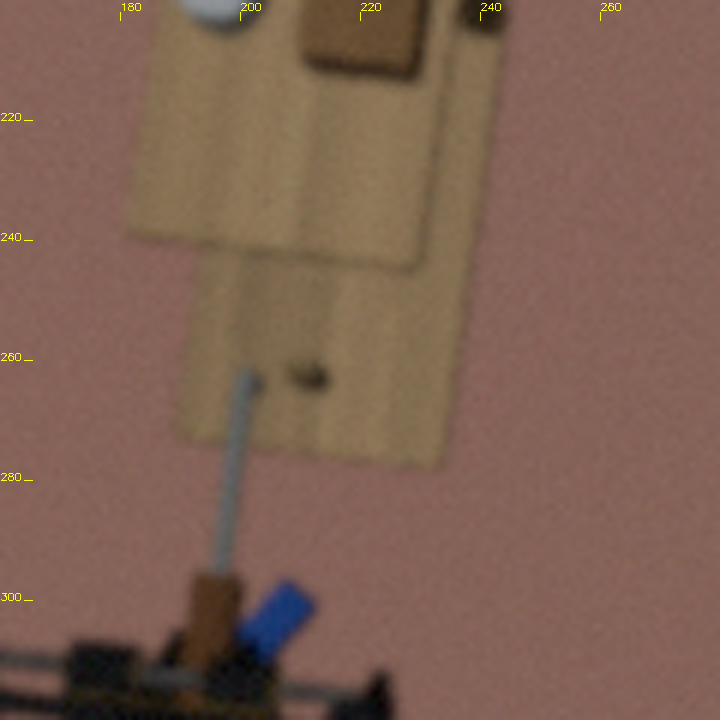

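View pics/s13c.png

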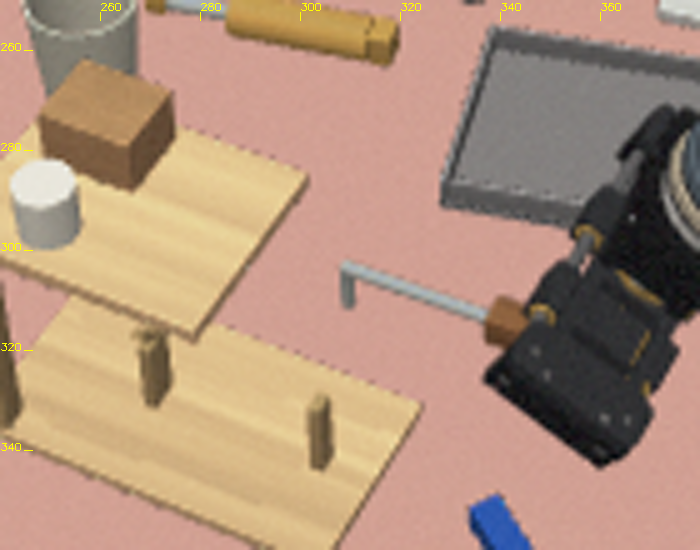

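Run:
```python
from plan import *
for d in((-.165,.0182,.056),(-.0233,.0026,.056),(0,0,.014),(0,0,.001)):
    print(delta(G0+np.array(d),Q0.as_matrix()))
```

```text
(array([ 0.11, -0.11, -0.04]), array([-0.0035,  0.003 , -0.0603]), np.float64(0.2))
(array([ 0.11, -0.11, -0.04]), array([ 0.1382, -0.0126, -0.0603]), np.float64(0.2))
(array([ 0.11, -0.11, -0.04]), array([ 0.1615, -0.0152, -0.1023]), np.float64(0.2))
(array([ 0.11, -0.11, -0.04]), array([ 0.1615, -0.0152, -0.1153]), np.float64(0.2))
```

Call:
jog_arm --increments '[[[0,0,0,-0.0035,0.003,-0.03,1],[0,0,0,-0.0035,0.003,-0.0603,1],[0,0,0,0.03,-0.001,-0.0603,1],[0,0,0,0.065,-0.0045,-0.0603,1],[0,0,0,0.1,-0.0085,-0.0603,1],[0,0,0,0.13,-0.0118,-0.0603,1],[0,0,0,0.1382,-0.0126,-0.0603,1],[0,0,0,0.1382,-0.0126,-0.0603,1]]]'

```text
time: 13.25
position: [0.5022, 0.2847, 0.1153]
tool_rot: [0.695, 0.134, 0.209, -0.675]
ft_force: [-0.2, -0.7, -1.2]
grip_width: 0.0193
```

Run:
```python
from plan import *
o=get_obs();print(o["q"].round(2),o["ft_force"],o["position"])
cv2.imwrite("pics/s14.png",camera("side")[:,:,::-1])
crop("pics/s14.png",220,240,360,370,5,"pics/s14c.png")
for d in((-.0233,.0026,.056),(0,0,.012),(0,0,.001)):
    print(delta(G0+np.array(d),Q0.as_matrix(),o))
```

```text
[ 0.46  0.57  1.94 -0.91  0.33 -0.17] [-0.15724555 -0.72548724 -1.24967708] [0.50218427 0.28465182 0.11534729]
(array([ 0.07, -0.01,  0.22]), array([-0.0026,  0.0018, -0.0006]), np.float64(0.2))
(array([ 0.07, -0.01,  0.22]), array([ 0.0207, -0.0008, -0.0446]), np.float64(0.2))
(array([ 0.07, -0.01,  0.22]), array([ 0.0207, -0.0008, -0.0556]), np.float64(0.2))
```

View pics/s14c.png

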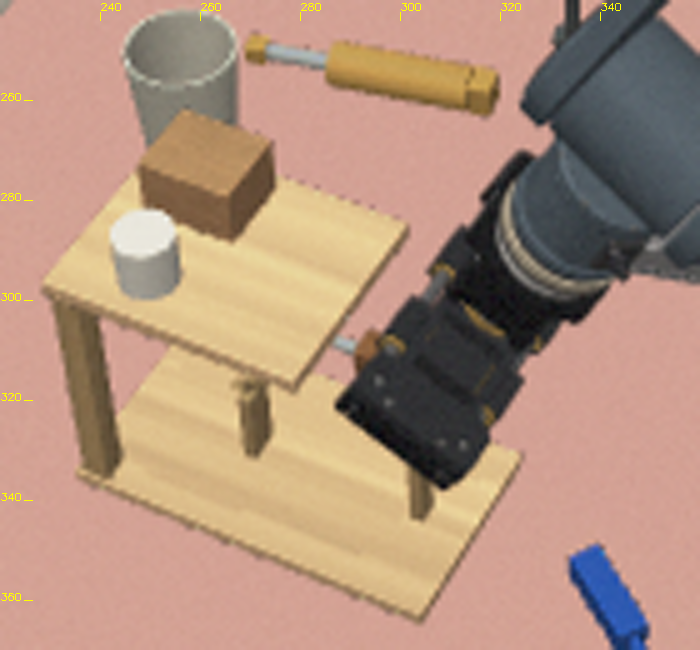

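Call:
jog_arm --increments '[[[0,0,0,0.003,-0.0004,-0.011,1],[0,0,0,0.009,-0.0005,-0.022,1],[0,0,0,0.015,-0.0006,-0.033,1],[0,0,0,0.0205,-0.0008,-0.0446,1],[0,0,0.2,0.0205,-0.0008,-0.048,1],[0,0,0.2,0.0205,-0.0008,-0.048,1]]]'

```text
time: 13.9
position: [0.5196, 0.2833, 0.0664]
tool_rot: [0.695, 0.134, 0.206, -0.675]
ft_force: [-0.1, 0.5, -1.0]
grip_width: 0.0196
```

Run:
```python
from plan import *
o=get_obs();print(o["q"].round(2),o["ft_force"],o["position"],o["moment"])
cv2.imwrite("pics/s15.png",camera("side")[:,:,::-1])
crop("pics/s15.png",230,290,330,360,8,"pics/s15c.png")
o=get_obs()
for d in((0,0,.012),(0,0,.001)):
    print(delta(G0+np.array(d),Q0.as_matrix(),o))
```

```text
[ 0.44  0.68  1.93 -1.17  0.27  0.08] [-0.10608343  0.51097003 -0.96362815] [0.51956527 0.28331023 0.06638816] [ 0.06419911  0.43535865 -0.00084983]
(array([ 0.16, -0.17, -0.05]), array([0.003 , 0.0004, 0.0038]), np.float64(0.2))
(array([ 0.16, -0.17, -0.05]), array([ 0.003 ,  0.0004, -0.0072]), np.float64(0.2))
```

View pics/s15c.png

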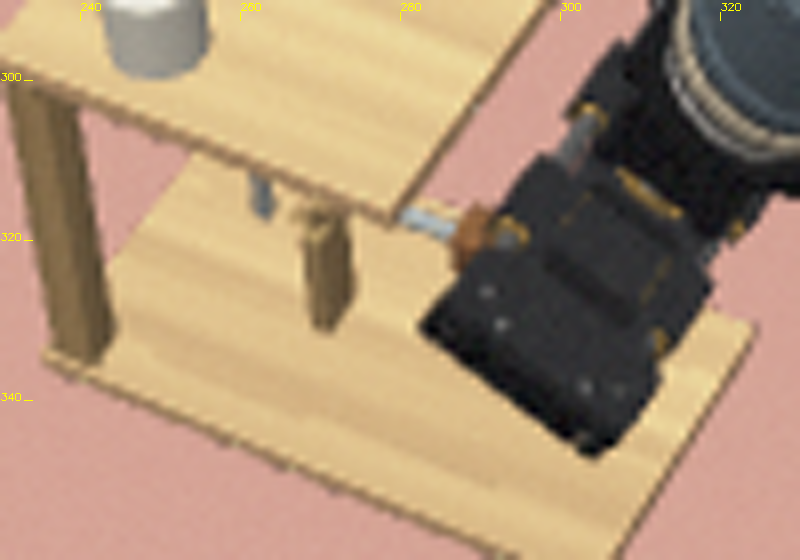

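Call:
jog_arm --increments '[[[0,0,0,0.002,0.0002,-0.002,1],[0,0,0,0.0025,0.0003,-0.004,1],[0,0,0,0.0025,0.0003,-0.006,1],[0,0,0,0.0025,0.0003,-0.0072,1],[0,0,0,0.0025,0.0003,-0.0072,1]]]'

```text
time: 14.45
position: [0.5225, 0.2841, 0.0598]
tool_rot: [0.695, 0.135, 0.206, -0.675]
ft_force: [-0.3, -0.7, -1.4]
grip_width: 0.0197
```

Run:
```python
from plan import *
o=get_obs();print(o["ft_force"],o["position"],o["moment"])
cv2.imwrite("pics/s16.png",camera("side")[:,:,::-1])
crop("pics/s16.png",230,290,330,360,8,"pics/s16c.png")
crop("pics/s3.png",230,290,330,360,8,"pics/s3d.png")
o=get_obs();print(o["ft_force"],o["position"],delta(G0,Q0.as_matrix(),o))
a=cv2.imread("pics/s16c.png");b=cv2.imread("pics/s3d.png");cv2.imwrite("pics/cmp.png",cv2.resize(np.vstack([a,b]),(600,840))[:,:])
cv2.imwrite("pics/cmp.png",np.vstack([a[100:380],b[100:380]]))
```

```text
[-0.33979503 -0.67641783 -1.41265334] [0.52251513 0.28406114 0.05975362] [0.13977302 0.33139556 0.05561189]
[-0.3013406   0.04310416  0.18587897] [0.52249539 0.28410599 0.059786  ] (array([ 0.15, -0.15, -0.09]), array([ 0.0004, -0.0002, -0.0011]), np.float64(0.2))
```

View pics/cmp.png

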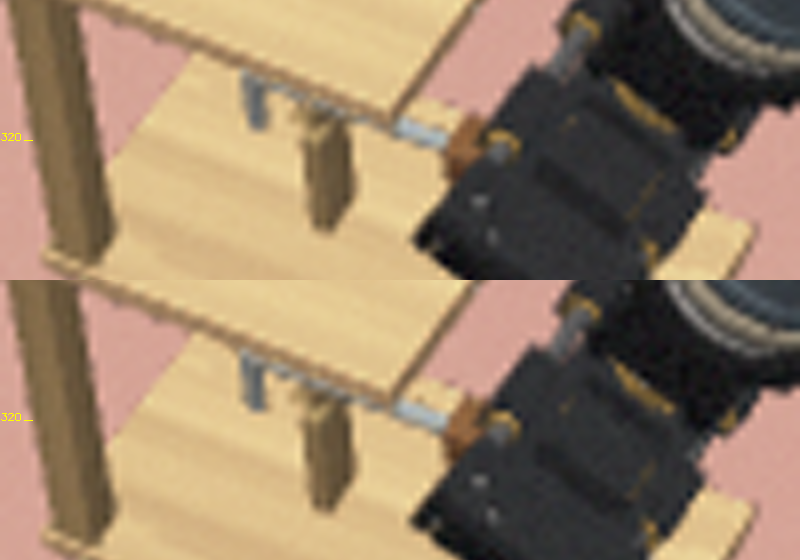

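Call:
jog_arm --increments '[[[0,0,0,0.0003,0,-0.0008,1],[0,0,0,0.0003,0,-0.001,1],[0,0,0,0.0003,0,-0.001,0.5],[0,0,0,0.0003,0,-0.001,0.3],[0,0,0,0.0003,0,-0.001,0.1],[0,0,0,0.0003,0,-0.001,0],[0,0,0,0.0003,0,-0.001,0],[0,0,0,0.0003,0,-0.001,0]]]'

```text
time: 15.3
position: [0.5228, 0.284, 0.0588]
tool_rot: [0.695, 0.135, 0.206, -0.675]
ft_force: [0.0, -0.3, 0.4]
grip_width: 0.0428
```

Run:
```python
from plan import *
o=get_obs();print(o["ft_force"],o["position"],o["grip_width"])
cv2.imwrite("pics/s17.png",camera("side")[:,:,::-1])
crop("pics/s17.png",230,290,330,360,8,"pics/s17c.png")
```

```text
[ 0.01380255 -0.25437505  0.37663344] [0.52279178 0.28400879 0.05877194] 0.04275063663358949
```

View pics/s17c.png

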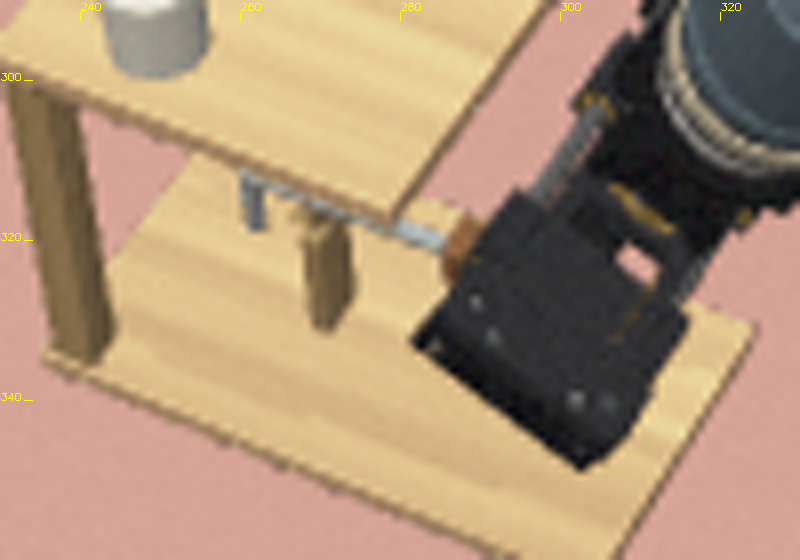

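Seated. I'll back off along the slant: unit (-0.467, 0.0515, 0.883).

Call:
jog_arm --increments '[[[0,0,0,-0.0093,0.001,0.0177,0],[0,0,0,-0.0187,0.002,0.0353,0],[0,0,0,-0.0327,0.0036,0.0618,0],[0,0,0,-0.047,0.005,0.088,-0.5],[0,0,0,-0.065,0.007,0.12,-0.5],[0,0,0,-0.1,0.01,0.14,-0.5],[0,0,0,-0.13,0.01,0.15,-0.5]]]'

```text
time: 16.05
position: [0.3924, 0.2945, 0.2109]
tool_rot: [0.694, 0.135, 0.208, -0.676]
ft_force: [0.4, 1.3, -0.7]
grip_width: 0.063
```

```bash
cat >> plan.py <<'E'
def linktcp(c,z,yaw,flip=0):
    # fingers down, jaws along link y
    a=np.array([0,0,-1.]);zz=np.array([-np.sin(yaw),np.cos(yaw),0])*(-1 if flip else 1)
    return np.array([c[0],c[1],z]),np.c_[np.cross(a,zz),a,zz]
E
python3 - <<'E'
from plan import *
from fit import fit
o=get_obs();print(o["ft_force"],o["position"],o["q"].round(2))
cv2.imwrite("pics/s18.png",camera("side")[:,:,::-1]);cv2.imwrite("pics/t18.png",camera("top")[:,:,::-1])
crop("pics/s18.png",220,240,360,370,5,"pics/s18c.png")
crop("pics/t18.png",380,255,440,320,10,"pics/t18c.png")
c=lambda x,y:(340+x/5,180+y/5);a,b=.052,.027;d=lambda x,y:(300+x/6,170+y/6)
x=fit([("top",(a,b,.018),c(320,437)),("top",(a,-b,.018),c(410,468)),("top",(-a,b,.018),c(262,603)),("top",(-a,-b,.018),c(350,640)),
("side",(a,b,.018),d(372,337)),("side",(a,-b,.018),d(425,292)),("side",(-a,b,.018),d(513,408))],[.44,-.27,-.2],"link")
for f in(0,1):
    for z in(.1,.006):
        p,M=linktcp(x,z,x[2],f);print(f,z,ik(p,M,[o["q"]],n=20),delta(p,M,o))
    for dy in(0,np.pi/2,np.pi,-np.pi/2):
        p,M=linktcp((.4371,-.0177),.03,.1091+dy,f);r=ik(p,M,[o["q"]],n=20);print("tray",dy,r[0].round(5),r[1].round(2))
E
```

```text
[ 0.37414618  1.29410891 -0.73497366] [0.39237307 0.29451455 0.2108704 ] [ 0.61  0.31  2.03 -0.67  0.52 -0.31]
link [ 0.4384 -0.2683 -0.3474] -19.91
[[0.2, -0.2], [0.0, 0.2], [-0.2, 0.8], [0.2, 0.1], [-0.4, -0.2], [-0.3, -0.1], [-0.3, 0.2]]
0 0.1 (np.float64(1.813940532265572e-19), array([-7.66940088e-01,  5.69856831e-01,  1.81881030e+00,  2.90651109e-04,
        7.52818198e-01, -1.99112510e+00])) (array([  6.32,  27.47, -13.58]), array([ 0.046 , -0.5628, -0.1109]), np.float64(31.3))
0 0.006 (np.float64(5.906453034860157e-22), array([-7.66940090e-01,  7.45563392e-01,  1.85752324e+00,  3.87543286e-04,
        5.38398704e-01, -1.99124571e+00])) (array([  6.32,  27.47, -13.58]), array([ 0.046 , -0.5628, -0.2049]), np.float64(31.3))
tray 0 0.0 [-0.3   0.66  2.04  0.    0.44 -1.98]
tray 1.5707963267948966 0.0 [-0.3   0.66  2.04  0.    0.44  2.73]
tray 3.141592653589793 0.0 [-0.3   0.66  2.04 -0.    0.44  1.16]
tray -1.5707963267948966 0.0 [-0.3   0.66  2.04 -0.    0.44 -0.41]
1 0.1 (np.float64(2.5810853366912914e-25), array([-7.66698228e-01,  5.69939353e-01,  1.81858598e+00, -2.90502360e-04,
        7.53174734e-01,  1.15113345e+00])) (array([-39.71,   9.14, 161.5 ]), array([ 0.046 , -0.5628, -0.1109]), np.float64(166.6))
1 0.006 (np.float64(4.863999404543214e-28), array([-7.66698226e-01,  7.45610529e-01,  1.85729353e+00, -3.87235117e-04,
        5.38796025e-01,  1.15125390e+00])) (array([-39.71,   9.14, 161.5 ]), array([ 0.046 , -0.5628, -0.2049]), np.float64(166.6))
tray 0 0.0 [-0.3   0.66  2.04 -0.    0.44  1.16]
tray 1.5707963267948966 0.0 [-0.3   0.66  2.04 -0.    0.44 -0.41]
tray 3.141592653589793 0.0 [-0.3   0.66  2.04  0.    0.44 -1.98]
tray -1.5707963267948966 0.0 [-0.3   0.66  2.04  0.    0.44  2.73]
```

View pics/s18c.png

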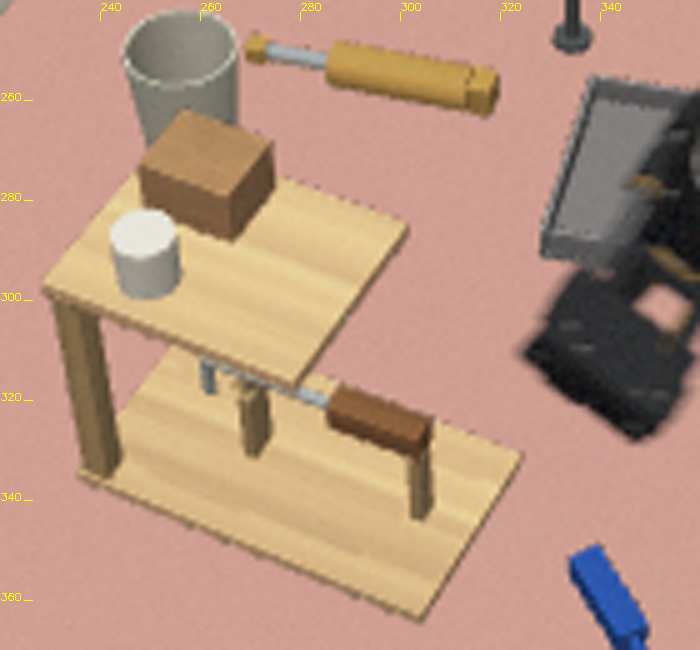

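View pics/t18c.png

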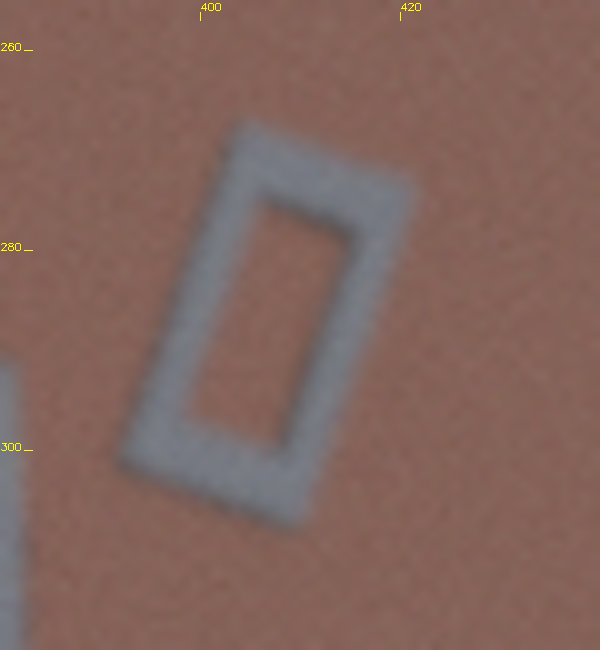

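Call:
jog_arm --increments '[[[0.5,4,-2,0.02,-0.04,0,-1],[1,9,-4,0.03,-0.09,0,-1],[2,15,-7,0.04,-0.14,0,-1],[3,20,-10,0.05,-0.19,0,-1],[5,25,-12,0.05,-0.24,0,-1],[6.32,27.47,-13.58,0.05,-0.29,0,-1],[6.32,27.47,-13.58,0.05,-0.34,0,-1],[6.32,27.47,-13.58,0.05,-0.39,0,-1]]]'

```text
time: 16.95
position: [0.4396, -0.0702, 0.2094]
tool_rot: [0.697, -0.122, 0.12, -0.696]
ft_force: [0.8, -0.1, -0.5]
grip_width: 0.0874
```

Run:
```python
from plan import *
o=get_obs();print(o["position"],o["q"].round(2))
for z in(.1,.05,.004):
  p,M=linktcp((.4384,-.2683),z,-.3474);print(delta(p,M,o))
```

```text
[ 0.43961909 -0.07022312  0.20939934] [-0.41  0.31  1.88 -0.    0.96 -1.63]
(array([ 0.04, -0.18, -0.14]), array([-0.0012, -0.1981, -0.1094]), np.float64(0.2))
(array([ 0.04, -0.18, -0.14]), array([-0.0012, -0.1981, -0.1594]), np.float64(0.2))
(array([ 0.04, -0.18, -0.14]), array([-0.0012, -0.1981, -0.2054]), np.float64(0.2))
```

Call:
jog_arm --increments '[[[0,-0.1,-0.1,-0.001,-0.05,0,-1],[0,-0.1,-0.1,-0.001,-0.1,-0.02,-1],[0,-0.1,-0.1,-0.001,-0.15,-0.05,-1],[0,-0.2,-0.1,-0.0012,-0.198,-0.09,-1],[0,-0.2,-0.1,-0.0012,-0.198,-0.11,-1],[0,-0.2,-0.1,-0.0012,-0.198,-0.14,-1],[0,-0.2,-0.1,-0.0012,-0.198,-0.15,-1],[0,-0.2,-0.1,-0.0012,-0.198,-0.15,-1]]]'

```text
time: 17.75
position: [0.4374, -0.2676, 0.0577]
tool_rot: [-0.696, 0.123, -0.121, 0.697]
ft_force: [0.3, 0.7, 1.1]
grip_width: 0.0872
```

Run:
```python
from plan import *
o=get_obs();print(o["position"],o["q"].round(2))
cv2.imwrite("pics/s19.png",camera("side")[:,:,::-1]);cv2.imwrite("pics/t19.png",camera("top")[:,:,::-1])
crop("pics/s19.png",330,190,430,270,7,"pics/s19c.png");crop("pics/t19.png",360,240,460,330,7,"pics/t19c.png")
for z in(.05,.004):
  p,M=linktcp((.4384,-.2683),z,-.3474);print(delta(p,M,get_obs()))
```

```text
[ 0.43736859 -0.26759384  0.05771341] [-0.77  0.65  1.84 -0.    0.66 -1.99]
(array([ 0.08,  0.05, -0.08]), array([-0.0005, -0.0001, -0.01  ]), np.float64(0.1))
(array([ 0.08,  0.05, -0.08]), array([-0.0005, -0.0001, -0.056 ]), np.float64(0.1))
```

View pics/s19c.png

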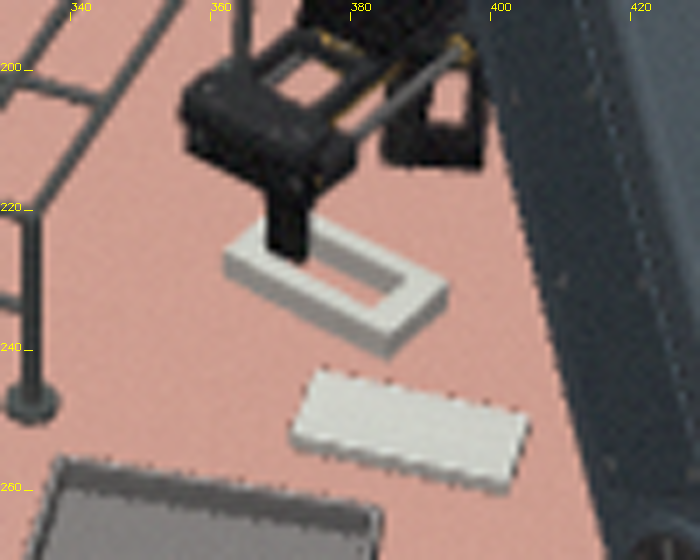

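View pics/t19c.png

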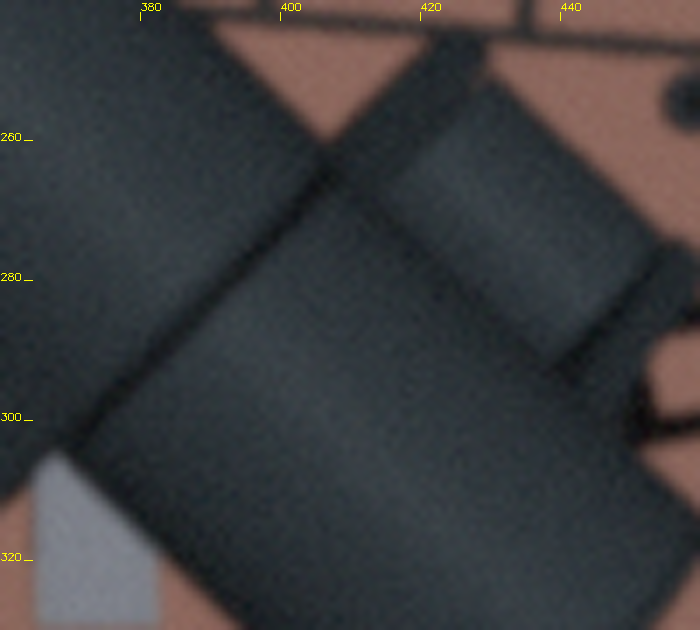

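Call:
jog_arm --increments '[[[0,0,0,0,0,-0.015,-1],[0,0,0,0,0,-0.03,-1],[0,0,0,0,0,-0.042,-1],[0,0,0,0,0,-0.05,-1],[0,0,0,0,0,-0.055,-1],[0,0,0,0,0,-0.0555,-1]]]'

```text
time: 18.45
position: [0.439, -0.2681, 0.0044]
tool_rot: [0.697, -0.121, 0.122, -0.696]
ft_force: [-0.2, -0.6, -1.0]
grip_width: 0.0871
```

Call:
jog_arm --increments '[[[0,0,0,0,0,0,0],[0,0,0,0,0,0,0.2],[0,0,0,0,0,0,1],[0,0,0,0,0,0,1],[0,0,0,0,0,0,1]]]' --squeeze 25

```text
time: 18.95
position: [0.439, -0.268, 0.0045]
tool_rot: [0.697, -0.121, 0.122, -0.696]
ft_force: [1.0, 1.2, 2.8]
grip_width: 0.0549
```

Run:
```python
from plan import *
o=get_obs();print(o["position"],o["grip_width"],o["ft_force"])
cv2.imwrite("pics/s20.png",camera("side")[:,:,::-1])
crop("pics/s20.png",330,190,430,270,7,"pics/s20c.png")
```

```text
[ 0.43897699 -0.26804454  0.0045092 ] 0.05485832791090647 [0.95654702 1.24310966 2.82155363]
```

View pics/s20c.png

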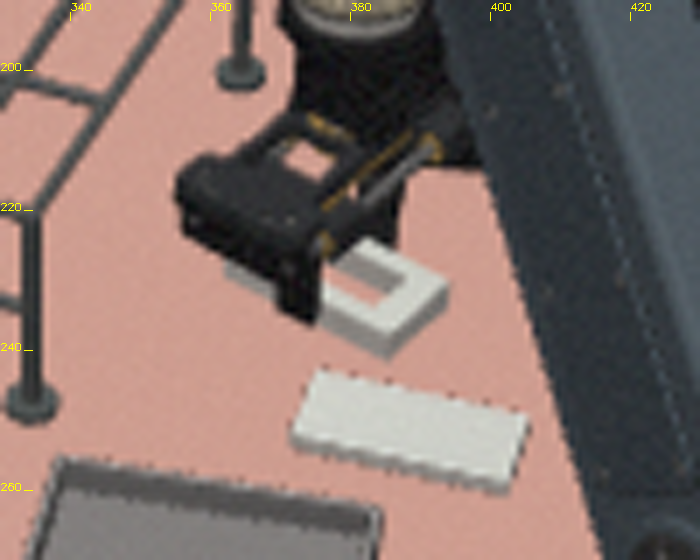

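Call:
jog_arm --increments '[[[0,0,0,0,0,0,1],[0,0,0,0,0,0,1],[0,0,0,0,0,0.01,1],[0,0,0,0,0,0.025,1],[0,0,0,0,0,0.05,1],[0,0,0,0,0,0.08,1],[0,0,0,0,0,0.1,1],[0,0,0,0,0,0.1,1]]]' --squeeze 35

```text
time: 19.8
position: [0.4403, -0.2693, 0.1074]
tool_rot: [0.698, -0.119, 0.124, -0.695]
ft_force: [0.2, -0.9, -1.5]
grip_width: 0.0536
```

Run:
```python
from plan import *
o=get_obs();print(o["position"],o["grip_width"],o["ft_force"])
cv2.imwrite("pics/s21.png",camera("side")[:,:,::-1])
crop("pics/s21.png",320,150,440,270,6,"pics/s21c.png")
for z in(.12,.04,.011):
  p,M=linktcp((.4371,-.0177),z,.1091);print(delta(p,M,get_obs()))
```

```text
[ 0.44034624 -0.26925762  0.10737865] 0.053625292736683754 [ 0.17068404 -0.87692308 -1.53564052]
(array([ 0.15,  0.23, 26.07]), array([-0.0024,  0.2508,  0.0141]), np.float64(26.1))
(array([ 0.15,  0.23, 26.07]), array([-0.0024,  0.2508, -0.0659]), np.float64(26.1))
(array([ 0.15,  0.23, 26.07]), array([-0.0024,  0.2508, -0.0949]), np.float64(26.1))
```

View pics/s21c.png

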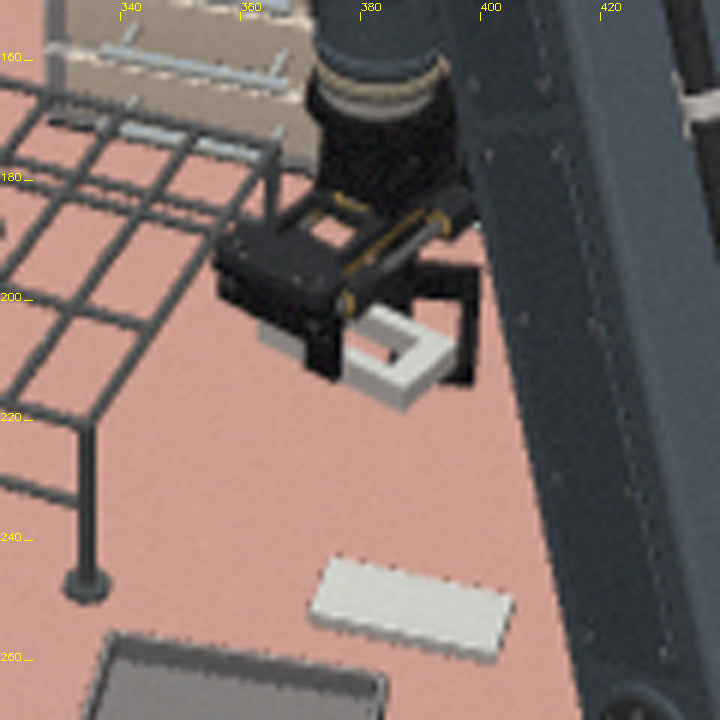

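The link is lifted level. I'll carry it over the tray.

Call:
jog_arm --increments '[[[0,0,3,0,0.035,0.01,1],[0,0,7,0,0.075,0.014,1],[0,0,11,0,0.12,0.014,1],[0,0,16,-0.001,0.165,0.014,1],[0,0,21,-0.002,0.21,0.01,1],[0,0,26,-0.0024,0.245,0,1],[0.15,0.2,26,-0.0024,0.2508,-0.02,1],[0.15,0.2,26,-0.0024,0.2508,-0.04,1]]]'

```text
time: 20.65
position: [0.4361, -0.0157, 0.0646]
tool_rot: [-0.706, -0.039, 0.04, 0.706]
ft_force: [0.1, -0.3, -2.1]
grip_width: 0.0537
```

Run:
```python
from plan import *
o=get_obs();print(o["position"],o["grip_width"],o["ft_force"])
cv2.imwrite("pics/s22.png",camera("side")[:,:,::-1])
crop("pics/s22.png",300,190,420,310,6,"pics/s22c.png")
for z in(.02,.011):
  p,M=linktcp((.4371,-.0177),z,.1091);print(delta(p,M,get_obs()))
```

```text
[ 0.43610105 -0.01574875  0.06457139] 0.053730650767807205 [ 0.13836808 -0.29066309 -2.1039779 ]
(array([-0.11, -0.34, -0.05]), array([ 0.0023, -0.0016, -0.0422]), np.float64(0.4))
(array([-0.11, -0.34, -0.05]), array([ 0.0023, -0.0016, -0.0512]), np.float64(0.4))
```

View pics/s22c.png

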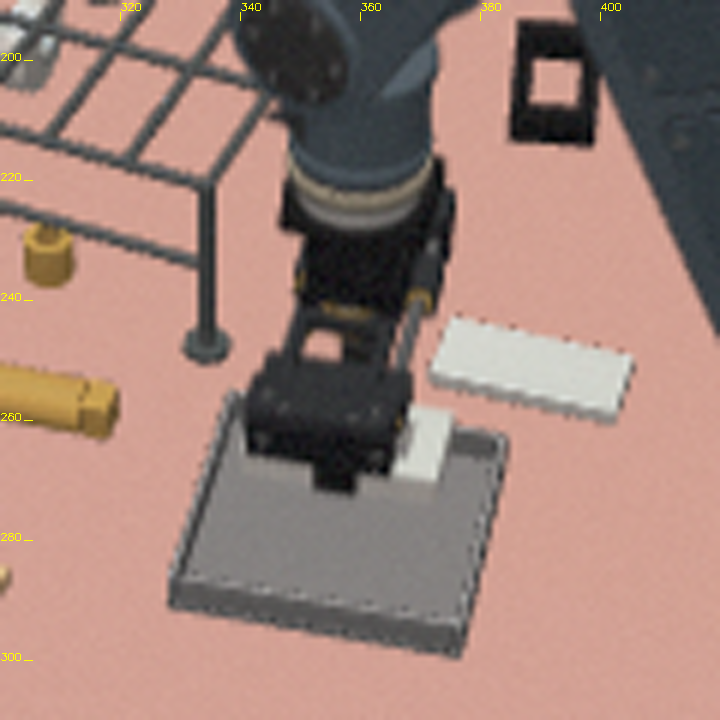

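Call:
jog_arm --increments '[[[-0.1,-0.3,0,0.002,-0.0016,-0.012,1],[-0.1,-0.3,0,0.002,-0.0016,-0.024,1],[-0.1,-0.3,0,0.002,-0.0016,-0.034,1],[-0.1,-0.3,0,0.002,-0.0016,-0.042,1],[-0.1,-0.3,0,0.002,-0.0016,-0.047,1],[-0.1,-0.3,0,0.002,-0.0016,-0.05,1],[-0.1,-0.3,0,0.002,-0.0016,-0.05,1]]]'

```text
time: 21.4
position: [0.4367, -0.0178, 0.012]
tool_rot: [-0.706, -0.038, 0.039, 0.706]
ft_force: [-0.2, -1.1, -1.7]
grip_width: 0.0537
```

Call:
jog_arm --increments '[[[0,0,0,0,0,-0.001,1],[0,0,0,0,0,-0.002,1],[0,0,0,0,0,-0.003,1],[0,0,0,0,0,-0.003,1]]]'

```text
time: 21.8
position: [0.4369, -0.0178, 0.0095]
tool_rot: [-0.706, -0.039, 0.039, 0.706]
ft_force: [-0.2, 0.0, 2.2]
grip_width: 0.0536
```

Contact: Fz went from about -1.7 to +2.2 N, so the link is on the floor. Releasing.

Call:
jog_arm --increments '[[[0,0,0,0,0,0,0.1],[0,0,0,0,0,0,-0.3],[0,0,0,0,0,0,-0.6],[0,0,0,0,0,0,-0.6],[0,0,0,0,0,0.02,-0.6],[0,0,0,0,0,0.06,-0.6],[0,0,0,0,0,0.1,-0.6],[0,0,0,0,0,0.14,-0.6]]]'

```text
time: 22.6
position: [0.4363, -0.0177, 0.1507]
tool_rot: [-0.706, -0.038, 0.039, 0.706]
ft_force: [0.4, -1.6, -0.5]
grip_width: 0.0694
```

Call:
jog_arm --increments '[[[0,0,0,0,0.05,0.03,-0.6],[0,0,0,0,0.1,0.05,-0.6],[0,0,0,0,0.15,0.05,-0.6],[0,0,0,0,0.2,0.05,-0.6],[0,0,0,0,0.25,0.05,-0.6],[0,0,0,-0.05,0.3,0.05,-0.6],[0,0,0,-0.1,0.35,0.05,-0.6],[0,0,0,-0.1,0.35,0.05,-0.6]]]'

```text
time: 23.4
position: [0.3348, 0.3335, 0.2005]
tool_rot: [-0.706, -0.038, 0.039, 0.706]
ft_force: [-0.4, -0.4, 0.3]
grip_width: 0.0694
```

Run:
```python
from plan import *
o=get_obs();print(o["position"],o["ft_force"],o["joint_velocities"].round(2))
cv2.imwrite("pics/s23.png",camera("side")[:,:,::-1]);cv2.imwrite("pics/t23.png",camera("top")[:,:,::-1])
crop("pics/s23.png",300,190,420,310,6,"pics/s23c.png")
crop("pics/s23.png",220,240,360,370,5,"pics/s23d.png")
```

```text
[0.33484843 0.33345547 0.20049894] [-0.42507678 -0.3913934   0.34274316] [ 1.05 -0.02  0.02  0.   -0.02  1.04]
```

View pics/s23c.png

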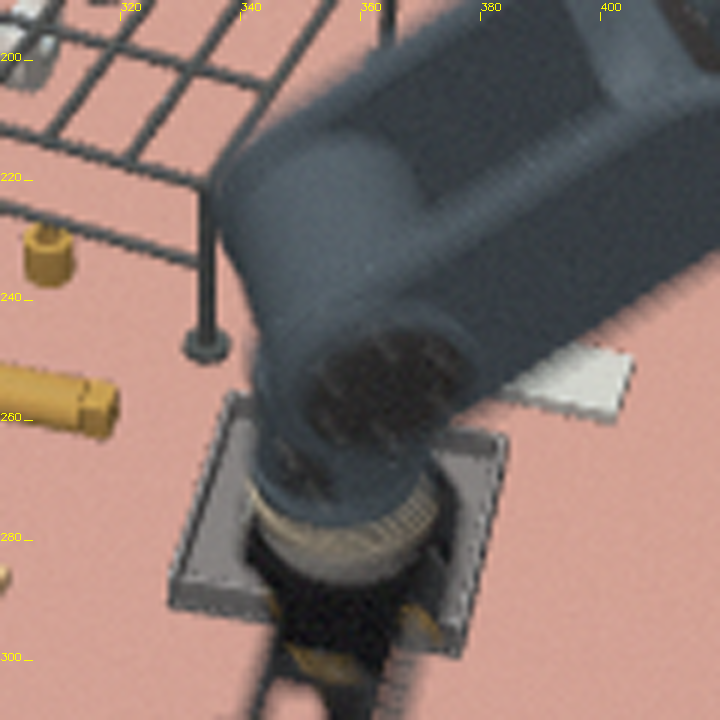

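View pics/s23d.png

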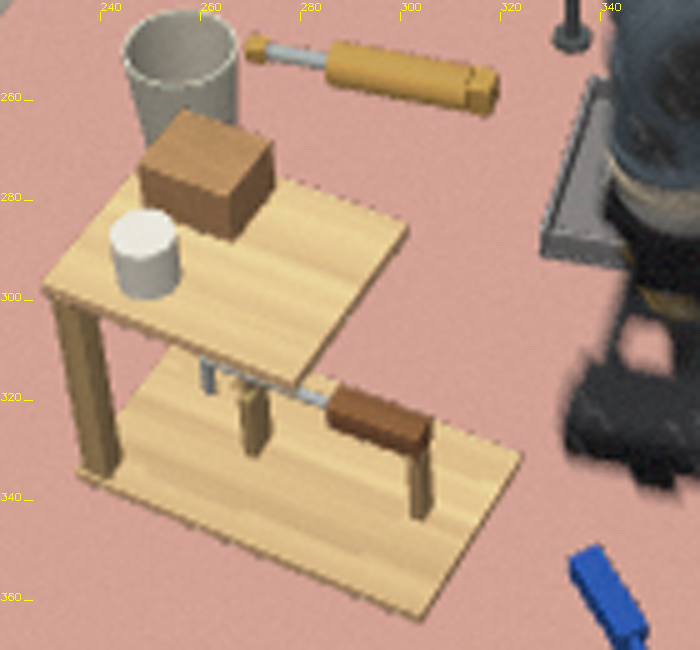

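View pics/t23.png

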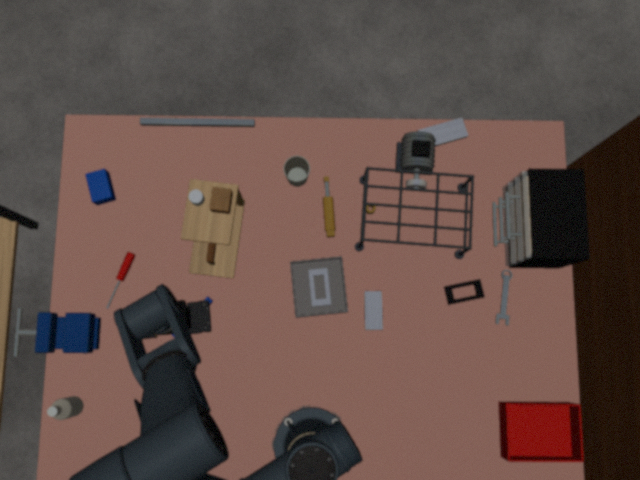

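The link lies centred in the tray at (319,287), the rod is on its rest and the bystanders haven't moved. I'll let the arm settle, then hand in.

Call:
jog_arm --increments '[[[0,0,0,0,0,0,-0.6],[0,0,0,0,0,0,-0.6],[0,0,0,0,0,0,-0.6]]]'

```text
time: 23.8
position: [0.3319, 0.3342, 0.2003]
tool_rot: [-0.706, -0.039, 0.042, 0.706]
ft_force: [0.1, 0.6, 0.0]
grip_width: 0.0697
```

```bash
python3 -c "
from rig import *
o=get_obs();print(o['time'],o['joint_velocities'].round(3),o['ft_force']);print(hand_in())"
```

```text
23.8 [-0.009  0.001 -0.003 -0.    -0.002  0.004] [0.1000156  0.58629618 0.00584627]
the job is handed in; nothing more can be done
None
```

I took the rod from its rest and drew the link plate out from under the guard by its window. I then laid the rod back on its rest and set the link flat in the grey tray. The job was handed in at 23.8 s of the 72 s allowed.

- **Rod:** in the last side picture it sits on its rest just as it did at the start.
- **Link:** in the last top picture it lies flat in the middle of the tray. The arm hid the tray in the last side picture, so that check comes from the top view only. Touchdown force was about 4 N.
- **Everything else:** nothing else visibly moved, though the arm partly hid the blue rod look-alike in that picture. The arm was at rest and touching nothing. The forces I read stayed under about 5 N.

My first approach to the rod, leaning back 33°, stopped about 9 mm off target because a wrist joint (the fourth) reached its range limit. I backed off and gripped it at 28° instead. To keep the last joint in range, I also held the rod 12–21° nose-down while reaching in and pulling.

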